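Three standoff insulators from the bench dispenser into a steady tin

TASK

Two of the three parts tins have bulged bottoms: they rock when pressed at the rim and lean over once parts lie in them. Find the one that stands steady, stand it on the bench under the end of the dispenser's chute, then turn the dispenser's paddle knob exactly three clicks, its top towards the chute, so that three standoffs lie in that tin and it stands level. Leave the rocking tins standing where they are, spill no standoff, and do not disturb the screwdriver, the contactor or the tape.

Things in the scene. Friction and masses are not known exactly. Their poses are not given: they have to be found in the camera images.
- dispenser: bench dispenser for standoffs, screwed down: steel foot plate (x -55 to 65, y -50 to 42, 8 mm thick), clear wheel house (68 mm wide, x -17 to 17, up to 141 mm high) with a four-pocket star wheel, clear magazine above it (34 mm wide, top at 238 mm). Origin: on the bench under the wheel; x along the wheel's axis, pointing away from the paddle, y to the chute side, z up
- lip (a point): middle of the lower edge of the open chute (31 mm wide, runs down 23 degrees towards the dispenser's +y): y +88 mm from its origin, 65.5 mm above the bench, its underside 61 mm, so a tin's rim passes under. Axes as the dispenser's. Standoffs leave along +y and drop: a tin catches them with its centre 12 to 30 mm beyond this edge (20 is best) and within 8 mm sideways
- axle (a point): on the paddle knob's axis at mid depth of its blade: 46 mm from the dispenser's origin along its -x, 110 mm above the bench; axes as the dispenser's. The knob: black flat blade 76 mm long across the axis (38 mm each way), 8 mm thick, 26 mm deep along the axis, on a hub of 22 mm diameter that ends flush with the blade's front; free space all round the blade
- paddle (a joint): angle of paddle and star wheel (rad), 0 at the start, growing as the paddle's top moves to the chute side (+y): turn that way. A click is 1.57 and drops one standoff. At 0 the blade is at 45 degrees, upper wing to -y; after one click upper wing to +y; and so on. Let go before half a click it springs back, past half it snaps on to the next stop. Takes up to 0.25 N m (8 N at 30 mm)
- tin_a: one of three plain round open metal tins, alike to the eye: 68 mm outside diameter, 43 mm high, nearly straight wall 2.5 mm thick, 50 to 75 g. One has a flat foot and stands steady. Two have a bottom bulged 3 mm and stand level on a small patch in its middle: 0.5 N down on the rim tips that rim 3 mm down (0.1 rad), as do standoffs put in; let go, the empty tin levels. Origin: centre of the underside, z up
- tin_b: one of three plain round open metal tins, alike to the eye: 68 mm outside diameter, 43 mm high, nearly straight wall 2.5 mm thick, 50 to 75 g. One has a flat foot and stands steady. Two have a bottom bulged 3 mm and stand level on a small patch in its middle: 0.5 N down on the rim tips that rim 3 mm down (0.1 rad), as do standoffs put in; let go, the empty tin levels. Origin: centre of the underside, z up
- tin_c: one of three plain round open metal tins, alike to the eye: 68 mm outside diameter, 43 mm high, nearly straight wall 2.5 mm thick, 50 to 75 g. One has a flat foot and stands steady. Two have a bottom bulged 3 mm and stand level on a small patch in its middle: 0.5 N down on the rim tips that rim 3 mm down (0.1 rad), as do standoffs put in; let go, the empty tin levels. Origin: centre of the underside, z up
- standoff1: a drum standoff insulator, a dark brown moulded cylinder with brass ends, 16 mm diameter, 20 mm long, 20 g. Origin at its centre, x along its length. First to come out; it waits in the wheel's upper pocket
- standoff2: a drum standoff insulator, a dark brown moulded cylinder with brass ends, 16 mm diameter, 20 mm long, 20 g. Origin at its centre, x along its length. Second in the column
- standoff3: a drum standoff insulator, a dark brown moulded cylinder with brass ends, 16 mm diameter, 20 mm long, 20 g. Origin at its centre, x along its length. Third in the column
- standoff4: a drum standoff insulator, a dark brown moulded cylinder with brass ends, 16 mm diameter, 20 mm long, 20 g. Origin at its centre, x along its length. Fourth in the column; it must stay in the dispenser
- standoff5: a drum standoff insulator, a dark brown moulded cylinder with brass ends, 16 mm diameter, 20 mm long, 20 g. Origin at its centre, x along its length. Fifth; stays in the dispenser
- standoff6: a drum standoff insulator, a dark brown moulded cylinder with brass ends, 16 mm diameter, 20 mm long, 20 g. Origin at its centre, x along its length. Sixth, top of the column; stays in the dispenser
- screwdriver: screwdriver lying on the bench, 190 mm long, handle 26 mm thick; leave alone. Origin under its middle
- contactor: black contactor block, 78 x 45 x 78 mm, standing on the bench; leave alone. Origin: centre of its underside
- tape: roll of black tape, 64 mm diameter, 19 mm high, lying on the bench; leave alone. Origin: centre of its underside
Not all that is in view belongs to the job. Several things look just like the dispenser: the one meant starts farthest to the robot's left.

How it is judged:
On the way, in this order (a step that is already met when the one before it is completed fails the run):
1. a tin stands level on the bench under the end of the chute, let go (((horizontal distance between tin_a and lip below 0.05 m and height (world z) of tin_a below 0.006 m and angle between tin_a's own z axis and vertical below 0.05 rad and linear speed of tin_a below 0.02 m/s and contact force between tin_a and the fingers below 0.2 N) or (horizontal distance between tin_b and lip below 0.05 m and height (world z) of tin_b below 0.006 m and angle between tin_b's own z axis and vertical below 0.05 rad and linear speed of tin_b below 0.02 m/s and contact force between tin_b and the fingers below 0.2 N) or (horizontal distance between tin_c and lip below 0.05 m and height (world z) of tin_c below 0.006 m and angle between tin_c's own z axis and vertical below 0.05 rad and linear speed of tin_c below 0.02 m/s and contact force between tin_c and the fingers below 0.2 N))), for 0.2 s.
2. the first standoff lies in that tin (((horizontal distance between standoff1 and tin_a below 0.034 m and z of standoff1 in the frame of tin_a between 0.004 and 0.048 m) or (horizontal distance between standoff1 and tin_b below 0.034 m and z of standoff1 in the frame of tin_b between 0.004 and 0.048 m) or (horizontal distance between standoff1 and tin_c below 0.034 m and z of standoff1 in the frame of tin_c between 0.004 and 0.048 m))), for 0.1 s.
3. three standoffs lie in that tin (((horizontal distance between each of standoff1, standoff2, standoff3 and tin_a below 0.034 m and z of standoff1 in the frame of tin_a between 0.004 and 0.048 m and z of standoff2 in the frame of tin_a between 0.004 and 0.048 m and z of standoff3 in the frame of tin_a between 0.004 and 0.048 m) or (horizontal distance between each of standoff1, standoff2, standoff3 and tin_b below 0.034 m and z of standoff1 in the frame of tin_b between 0.004 and 0.048 m and z of standoff2 in the frame of tin_b between 0.004 and 0.048 m and z of standoff3 in the frame of tin_b between 0.004 and 0.048 m) or (horizontal distance between each of standoff1, standoff2, standoff3 and tin_c below 0.034 m and z of standoff1 in the frame of tin_c between 0.004 and 0.048 m and z of standoff2 in the frame of tin_c between 0.004 and 0.048 m and z of standoff3 in the frame of tin_c between 0.004 and 0.048 m))), for 0.1 s.
At the end, for the whole second after the job is handed in: One tin stands on the bench, its centre within 50 mm of the chute's edge seen from above, level (within 0.05 rad) with the first three standoffs lying in it; the other three standoffs are still in the dispenser; the other two tins stand within 40 mm of where they stood (((horizontal distance between tin_a and lip below 0.05 m and height (world z) of tin_a below 0.006 m and angle between tin_a's own z axis and vertical below 0.05 rad and linear speed of tin_a below 0.02 m/s and horizontal distance between each of standoff1, standoff2, standoff3 and tin_a below 0.034 m and z of standoff1 in the frame of tin_a between 0.004 and 0.048 m and z of standoff2 in the frame of tin_a between 0.004 and 0.048 m and z of standoff3 in the frame of tin_a between 0.004 and 0.048 m and distance of each of tin_b, tin_c from where it was at the start of the episode below 0.04 m and angle between each of tin_b, tin_c's own z axis and vertical below 0.2 rad) or (horizontal distance between tin_b and lip below 0.05 m and height (world z) of tin_b below 0.006 m and angle between tin_b's own z axis and vertical below 0.05 rad and linear speed of tin_b below 0.02 m/s and horizontal distance between each of standoff1, standoff2, standoff3 and tin_b below 0.034 m and z of standoff1 in the frame of tin_b between 0.004 and 0.048 m and z of standoff2 in the frame of tin_b between 0.004 and 0.048 m and z of standoff3 in the frame of tin_b between 0.004 and 0.048 m and distance of each of tin_a, tin_c from where it was at the start of the episode below 0.04 m and angle between each of tin_a, tin_c's own z axis and vertical below 0.2 rad) or (horizontal distance between tin_c and lip below 0.05 m and height (world z) of tin_c below 0.006 m and angle between tin_c's own z axis and vertical below 0.05 rad and linear speed of tin_c below 0.02 m/s and horizontal distance between each of standoff1, standoff2, standoff3 and tin_c below 0.034 m and z of standoff1 in the frame of tin_c between 0.004 and 0.048 m and z of standoff2 in the frame of tin_c between 0.004 and 0.048 m and z of standoff3 in the frame of tin_c between 0.004 and 0.048 m and distance of each of tin_a, tin_b from where it was at the start of the episode below 0.04 m and angle between each of tin_a, tin_b's own z axis and vertical below 0.2 rad)) and height (world z) of each of standoff4, standoff5, standoff6 above 0.1 m); the robot touches nothing.
It fails at once if a standoff drops anywhere but into a tin ((height (world z) of standoff1 below 0.045 m and horizontal distance between standoff1 and tin_a above 0.045 m and horizontal distance between standoff1 and tin_b above 0.045 m and horizontal distance between standoff1 and tin_c above 0.045 m) or (height (world z) of standoff2 below 0.045 m and horizontal distance between standoff2 and tin_a above 0.045 m and horizontal distance between standoff2 and tin_b above 0.045 m and horizontal distance between standoff2 and tin_c above 0.045 m) or (height (world z) of standoff3 below 0.045 m and horizontal distance between standoff3 and tin_a above 0.045 m and horizontal distance between standoff3 and tin_b above 0.045 m and horizontal distance between standoff3 and tin_c above 0.045 m) or (height (world z) of standoff4 below 0.045 m and horizontal distance between standoff4 and tin_a above 0.045 m and horizontal distance between standoff4 and tin_b above 0.045 m and horizontal distance between standoff4 and tin_c above 0.045 m) or (height (world z) of standoff5 below 0.045 m and horizontal distance between standoff5 and tin_a above 0.045 m and horizontal distance between standoff5 and tin_b above 0.045 m and horizontal distance between standoff5 and tin_c above 0.045 m) or (height (world z) of standoff6 below 0.045 m and horizontal distance between standoff6 and tin_a above 0.045 m and horizontal distance between standoff6 and tin_b above 0.045 m and horizontal distance between standoff6 and tin_c above 0.045 m)).
It fails at once if the screwdriver, the contactor or the tape is disturbed (moved by more than 25 mm) (distance of any of screwdriver, contactor, tape from where it was at the start of the episode above 0.025 m).
It also fails if it takes over 72 s, if anything falls off the work surface, if the arm or the gripper's body presses on something with over 40 N, if the wrist force passes 120 N, or if a joint passes its speed limit or range.

ROBOT

A 6-joint arm with a two-finger parallel gripper is mounted at the origin on the work surface. World frame = base frame: x ahead of the robot, y to its left, z up, the work surface at z = 0. Lengths are in m, angles in rad, forces in N, time in s.
With the tool pointing down it reaches from about 0.35 to 0.725 m from the base axis. Payload 6 kg.
Tool frame: the origin (TCP) lies midway between the tips of the shut fingers; the grasp point (between the pads) lies r.grip_depth behind it (r.grip_depth is the distance from the TCP to the grasp point, in m); z points along the fingers, x is the direction in which the jaws open and shut, and the axes are right-handed (so a half turn about z gives the same grasp; the last joint's range is limited). The gripper opens to 85 mm and grips with 20 to 120 N. Pads are 22 mm wide; open, the fingers measure 114 mm over their backs; the gripper's body (76 mm by 85 mm) begins 54 mm behind the grasp point. The pads swing forward as they close: fully open they stand 13 mm farther back than shut.
Start: joints at [-0.851, 0.04, 0.085, 0, -1.615, -0.334], TCP at [0.226, -0.556, 0.231] pointing down, gripper open.
Joint ranges: [-2.56, 2.56], [-1.29, 2.01], [-1.08, 1.49], [-3.29, 1.98], [-2.81, -0.18], [-2.99, 2.99]. Speed limits (rad/s): [2.57, 2.57, 3.01, 3.14, 3.14, 3.14].

INTERFACE

Orientations are given as [roll, pitch, yaw] about the fixed x, y, z axes, in that order (R = Rz(yaw) Ry(pitch) Rx(roll)).
In Python, from workcell import read_state, cams, workorder, r gives the robot as it stands.
- The arm moves only by the shell command python3 -m inch 'ROWS' [FORCE]. ROWS is JSON, a list of rows, each an object of numbers: "x", "y", "z": the shift along the tool's x, y, z in mm; "spin": the turn about the tool's z in degrees; "hand": the gripper's target within -1 to 1 (shut at 1, half-way at 0, fully open at -1). In form: [{"x": .., "y": .., "z": .., "spin": .., "hand": ..}, ...]. A call has 1 to 5 rows; each row is the pose to reach, as a shift and turn from the pose commanded when the call began, along the tool's axes at that moment; what a row does not reach only later rows make up. A row lasts 1/10 s, in which the tool goes at most 50 mm and 8.59 degrees, less where a joint would pass 70% of its speed; a pose out of reach is approached as far as the arm can. A call with a gripper value outside its range is refused whole. The fingers move at their own pace and stop on an object; FORCE is the grip in N (left out, the last holds). Time passes only in rows, so rows that repeat a pose let the fingers close. It gives the time, the measured TCP pose, the force and the opening at its end, in the units of the state.
- read_state(): the state, without advancing time (a new reading comes with each control period).
- cams.read_camera(name): name is "scene" or "top" or "wrist"; returns a dict with "pixels" (384x512x3 uint8, red, green, blue), "fx", "fy", "cx", "cy" (pixels), "T" (4x4, takes a point from camera to world coordinates); the wrist camera has in their place "mount" (4x4, takes a point from camera to tool coordinates, whose origin is the TCP and whose axes are the tool frame's). Camera axes: x right, y up, looking along -z (the intrinsics and any distortion apply to the point x, -y, -z); pixel columns grow to the right and rows downward; lengths in m; the calibration is good to about 2 mm. A picture is of the moment at which its call begins: read the wrist's pose just before it. There is no depth.
- workorder.job_done(): hands the job in, once; it reports no verdict.
The state is a dict: "clock": time; "joint_pos": joint angles; "qvel": joint speeds; "joint_efforts": joint torques, N m; "ee_pos": TCP position; "tool_rot": TCP orientation; "force": force on the tool from outside, world axes, zero at the start; "torque": the same for the moment, N m; "opening": finger opening in m.
Only numpy, scipy, OpenCV 4.12 (cv2) and the standard library are available. Lean on these libraries where they do the work, as an engineer would, in place of code of your own. Each camera call takes 0.05 s, during which the arm holds its last target.

## Working session

There is one attempt and no reset: what is moved stays moved. The work goes in short steps, Python scripts to look and compute and a shell command to move; the robot and the scene stay as the last step left them, time stands still between calls to the robot, and variables do not carry over. Pictures are saved under pics/ and viewed, and the job is handed in when it is done.

```bash
ls; mkdir -p pics; python3 - <<'E'
from workcell import read_state, cams, workorder, r
import cv2,numpy as np
print(read_state()); print(r.grip_depth)
for n in ["scene","top","wrist"]:
    c=cams.read_camera(n); cv2.imwrite(f"pics/{n}0.png",c["pixels"][:,:,::-1])
    print(n,{k:v for k,v in c.items() if k!="pixels"})
    np.savez(f"pics/{n}0.npz",**{k:v for k,v in c.items()})
E
```

```text
pics
{'clock': 0.0, 'joint_pos': array([-8.51301351e-01,  4.08368268e-02,  8.38185629e-02, -4.75493210e-04,
       -1.61549312e+00, -3.33722034e-01]), 'qvel': array([ 0.00050744, -0.00083236,  0.00065276,  0.00097319, -0.00102196,
        0.00081697]), 'joint_efforts': array([ 9.38426747e-04, -3.68210936e+01,  3.47412086e+01,  6.93218976e+00,
       -5.34532519e-03, -1.97161080e-05]), 'ee_pos': array([ 0.22573805, -0.55556726,  0.23026663]), 'tool_rot': array([-3.14147971e+00, -1.77604303e-03,  1.95659001e+00]), 'force': array([-0.29510227, -0.48535186,  0.59010492]), 'torque': array([ 0.00781788, -0.01142698, -0.00279195]), 'opening': 0.08590855914678854}
0.0187
scene {'fx': 374.48347672897364, 'fy': 374.48347672897364, 'cx': 253.11230487282006, 'cy': 191.09137123376155, 'T': array([[-0.79659915, -0.49974711,  0.34012148,  0.86095138],
       [ 0.60434904, -0.67127416,  0.4291308 ,  0.45289418],
       [ 0.01385788,  0.54739732,  0.83675811,  1.03555834],
       [ 0.        ,  0.        ,  0.        ,  1.        ]])}
top {'fx': 414.84665287869, 'fy': 414.84665287869, 'cx': 255.29467747154638, 'cy': 188.9662104828326, 'T': array([[ 0.02021998,  0.98636334, -0.1633356 ,  0.28343598],
       [-0.99967868,  0.0174481 , -0.01838741, -0.02267223],
       [-0.01528677,  0.16365491,  0.9863992 ,  1.36712502],
       [ 0.        ,  0.        ,  0.        ,  1.        ]])}
wrist {'fx': 284.80462184512226, 'fy': 284.80462184512226, 'cx': 252.7698528409768, 'cy': 190.0439148741217, 'mount': array([[ 9.99999083e-01, -1.15424623e-03, -7.08629035e-04,
         1.26005107e-04],
       [-1.31182883e-03, -9.55580405e-01, -2.94727619e-01,
        -7.41980274e-02],
       [-3.36963776e-04,  2.94728278e-01, -9.55581042e-01,
        -1.42364075e-01],
       [ 0.00000000e+00,  0.00000000e+00,  0.00000000e+00,
         1.00000000e+00]])}
```

View pics/scene0.png

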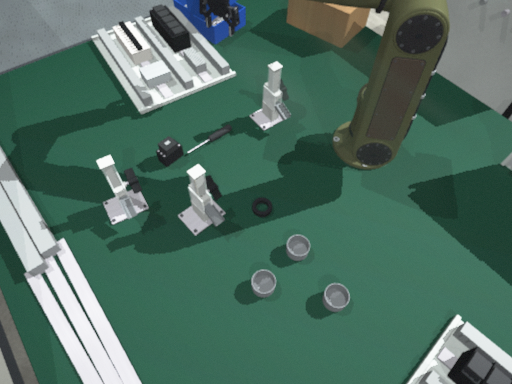

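View pics/top0.png

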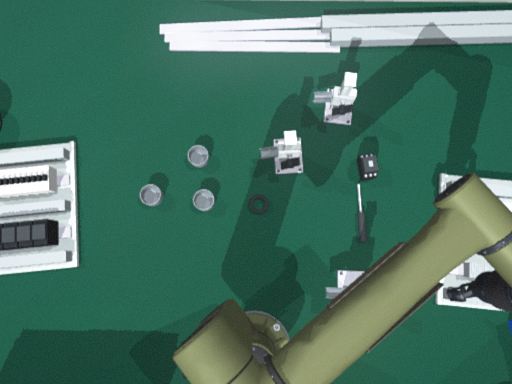

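View pics/wrist0.png

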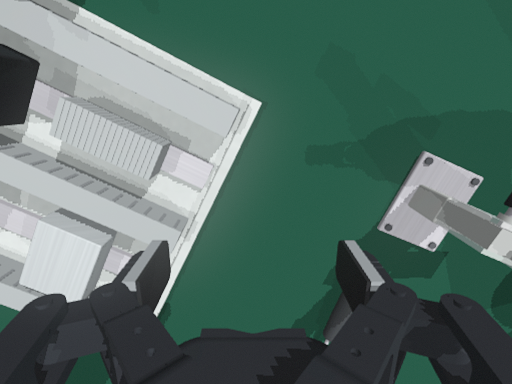

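The scene view shows three tins near (298,247), (263,283) and (336,297), plus three dispensers. In the top view, the leftmost dispenser (largest world y) is at (287,155), with its chute to +y and the paddle facing the robot. The other two are decoys. Next I'll measure.

```bash
cat > h.py <<'E'
import numpy as np,cv2
def ray(c,u,v,T=None):
    T=c["T"] if T is None else T
    d=np.array([(u-c["cx"])/c["fx"],-(v-c["cy"])/c["fy"],-1.0])
    return T[:3,3],T[:3,:3]@d
def onplane(c,u,v,z,T=None):
    o,d=ray(c,u,v,T); return o+d*(z-o[2])/d[2]
def proj(c,p,T=None):
    T=c["T"] if T is None else T
    q=T[:3,:3].T@(np.array(p)-T[:3,3]); return c["cx"]+c["fx"]*q[0]/-q[2], c["cy"]-c["fy"]*q[1]/-q[2]
def toolT(s):
    from scipy.spatial.transform import Rotation as R
    T=np.eye(4);T[:3,:3]=R.from_euler('xyz',s["tool_rot"]).as_matrix();T[:3,3]=s["ee_pos"];return T
E
python3 - <<'E'
import cv2,numpy as np
a=cv2.imread("pics/top0.png")
x=cv2.resize(a[115:215,135:315],None,fx=4.4,fy=4.4,interpolation=cv2.INTER_CUBIC);cv2.imwrite("pics/top0z.png",x)
a=cv2.imread("pics/scene0.png")
x=cv2.resize(a[155:315,170:355],None,fx=3.7,fy=3.7,interpolation=cv2.INTER_CUBIC);cv2.imwrite("pics/scene0z.png",x)
E
```

```text
(no output)
```

View pics/top0z.png

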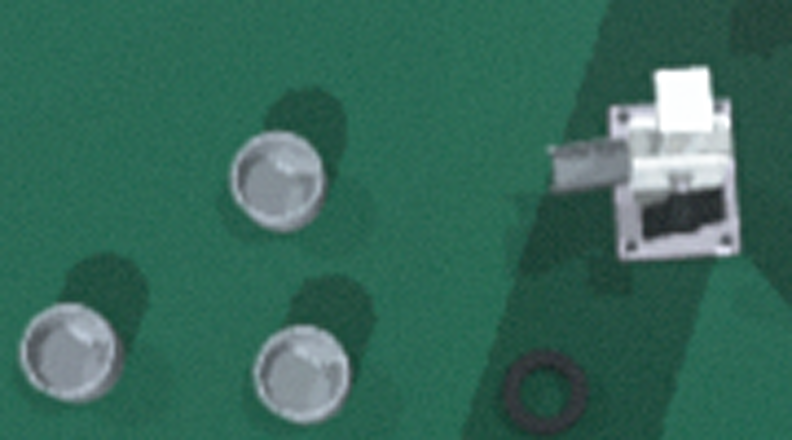

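View pics/scene0z.png

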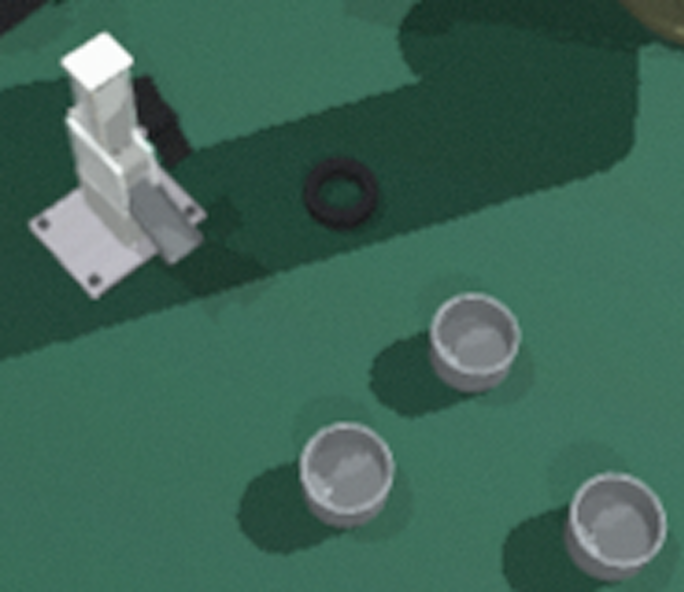

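The zoomed views show the plate corners, the chute end and the tin rims clearly. I'll fit the dispenser's pose to the corners and put the tin rims on z=43 mm from both views.

```bash
python3 - <<'E'
from h import *
t=dict(np.load("pics/top0.npz")); s=dict(np.load("pics/scene0.npz"))
def tz(X,Y): return (X+.5)/4.4-.5+135,(Y+.5)/4.4-.5+115
def sz(X,Y): return (X+.5)/3.7-.5+170,(Y+.5)/3.7-.5+155
loc=[];w=[]
for X,Y,l in [(612,106,(65,42)),(730,100,(65,-50)),(740,252,(-55,-50)),(620,260,(-55,42))]:
    p=onplane(t,*tz(X,Y),.008);w.append(p[:2]);loc.append(l);print("top",l,p.round(4))
for X,Y,l in [(30,222,(65,-50)),(96,298,(65,42)),(206,214,(-55,42))]:
    p=onplane(s,*sz(X,Y),.008);w.append(p[:2]);loc.append(l);print("sc",l,p.round(4))
def fit(L,W):
    L=np.array(L)/1000;W=np.array(W);lc,wc=L.mean(0),W.mean(0)
    H=(L-lc).T@(W-wc);a=np.arctan2(H[0,1]-H[1,0],H[0,0]+H[1,1])
    R=np.array([[np.cos(a),-np.sin(a)],[np.sin(a),np.cos(a)]])
    o=wc-R@lc;return o,a,R,np.abs(W-(L@R.T+o)).max()
for sl in (slice(0,4),slice(4,7),slice(0,7)):
    o,a,R,e=fit(loc[sl],w[sl]);print(o.round(4),np.degrees(a).round(2),e.round(4), "lip",(o+R@[0,.088]).round(4),"axle",(o+R@[-.046,0]).round(4),"tin",(o+R@[0,.108]).round(4))
# lip check
for X,Y in [(549,148),(556,192)]: print("lip corner top",onplane(t,*tz(X,Y),.07).round(4))
for X,Y in [(172,264),(203,238)]: print("lip corner sc",onplane(s,*sz(X,Y),.07).round(4))
def rims(c,box,f):
    g=cv2.cvtColor(c["pixels"],cv2.COLOR_RGB2HSV)
    m=((g[...,1]<70)&(g[...,2]>70)).astype(np.uint8)
    n,l,st,ce=cv2.connectedComponentsWithStats(m)
    for i in range(1,n):
        x,y,ww,h,A=st[i]
        if box[0]<x<box[2] and box[1]<y<box[3] and 200<A<1500:
            cs,_=cv2.findContours((l==i).astype(np.uint8),cv2.RETR_EXTERNAL,cv2.CHAIN_APPROX_NONE)
            hull=cv2.convexHull(cs[0])[:,0]
            # silhouette = hull of rim disc and foot disc; solve by fit of centre
            from scipy.optimize import least_squares
            th=np.linspace(0,2*np.pi,60)
            def pred(xy):
                P=[proj(c,(xy[0]+.034*np.cos(k),xy[1]+.034*np.sin(k),z)) for z in(0.,.043) for k in th]
                return np.array(P)
            p0=onplane(c,*ce[i],.02)[:2]
            def res(xy):
                P=pred(xy); return [P[:,0].min()-x+.5,P[:,0].max()-(x+ww-.5),P[:,1].min()-y+.5,P[:,1].max()-(y+h-.5)]
            q=least_squares(res,p0); print(f,st[i],q.x.round(4),np.round(q.fun,1))
rims(t,(130,130,220,220),"top"); rims(s,(230,220,350,310),"sc")
E
```

```text
top (65, 42) [ 0.6821 -0.0562  0.008 ]
top (65, -50) [ 0.6883 -0.1469  0.008 ]
top (-55, -50) [ 0.5691 -0.1547  0.008 ]
top (-55, 42) [ 0.5613 -0.0638  0.008 ]
sc (65, -50) [ 0.6865 -0.145   0.008 ]
sc (65, 42) [ 0.6802 -0.051   0.008 ]
sc (-55, 42) [ 0.5625 -0.0622  0.008 ]
[ 0.62   -0.1018] 3.95 0.0009 lip [ 0.6139 -0.014 ] axle [ 0.5741 -0.1049] tin [0.6125 0.006 ]
[ 0.619  -0.0993] 4.3 0.0015 lip [ 0.6124 -0.0115] axle [ 0.5731 -0.1027] tin [0.6109 0.0084]
[ 0.6195 -0.1007] 4.26 0.003 lip [ 0.613  -0.0129] axle [ 0.5736 -0.1041] tin [0.6115 0.007 ]
lip corner top [ 0.6314 -0.009   0.07  ]
lip corner top [ 0.5984 -0.0147  0.07  ]
lip corner sc [ 0.6276 -0.01    0.07  ]
lip corner sc [ 0.5949 -0.0146  0.07  ]
top [187 145  22  23 392] [0.614  0.1971] [-0.1  0.1  0.  -0. ]
top [139 184  24  23 413] [0.4796 0.3465] [-0.   0.   0.3 -0.3]
top [192 189  23  23 393] [0.4661 0.1726] [ 0.2 -0.2  0.3 -0.3]
sc [286 234  25  27 537] [0.4621 0.1688] [ 0.2 -0.2 -0.1  0.1]
sc [251 269  26  29 588] [0.6112 0.1939] [ 0.5 -0.5  0.  -0. ]
sc [322 282  28  30 640] [0.4769 0.3424] [-0.   0.   0.3 -0.3]
```

```bash
cat > go.py <<'E'
import sys,numpy as np
from workcell import read_state
from h import toolT
s=read_state();T=toolT(s)
x,y,z,yaw=map(float,sys.argv[1:5])
d=T[:3,:3].T@(np.array([x,y,z])-s["ee_pos"])*1000
sp=-((yaw-np.degrees(s["tool_rot"][2])+180)%360-180)
print("tool",d.round(1),"spin",round(sp,2),"| t",round(s["clock"],2),"pos",s["ee_pos"].round(4),"yaw",np.degrees(s["tool_rot"][2]).round(2),"F",s["force"].round(2),"op",round(s["opening"],4))
E
python3 -m inch '[{"z":-35,"spin":8,"hand":1},{"z":-70,"spin":16,"hand":1},{"z":-75,"spin":18,"hand":1}]' 40; python3 go.py 0.464 0.205 0.30 94.1
```

```text
tool [615.2 507.  -68.7] spin 18.01 | t 0.15 pos [ 0.2257 -0.5556  0.2305] yaw 112.11 F [ 0.65 -0.19 -0.08] op 0.0858invalid input
```

```bash
python3 -m inch '[{"x":0,"y":0,"z":-35,"spin":8,"hand":1},{"x":0,"y":0,"z":-70,"spin":16,"hand":1},{"x":0,"y":0,"z":-75,"spin":18,"hand":1}]' 40; python3 go.py 0.464 0.205 0.30 94.1
```

```text
clock: 0.45
ee_pos: [0.2256, -0.5569, 0.3114]
tool_rot: [3.139, 0.006, 1.638]
force: [0.4, -0.7, 0.8]
opening: 0.044
tool [744.3 288.6   7.3] spin -0.28 | t 0.45 pos [ 0.2256 -0.5569  0.3114] yaw 93.82 F [ 0.4  -0.72  0.85] op 0.044
```

```bash
python3 -m inch '[{"x":45,"y":17,"z":0,"spin":0,"hand":1},{"x":90,"y":35,"z":0,"spin":0,"hand":1},{"x":135,"y":52,"z":0,"spin":0,"hand":1},{"x":180,"y":70,"z":0,"spin":0,"hand":1},{"x":225,"y":87,"z":0,"spin":0,"hand":1}]'
python3 -m inch '[{"x":45,"y":17,"z":0,"spin":0,"hand":1},{"x":90,"y":35,"z":0,"spin":0,"hand":1},{"x":135,"y":52,"z":0,"spin":0,"hand":1},{"x":180,"y":70,"z":0,"spin":0,"hand":1},{"x":225,"y":87,"z":0,"spin":0,"hand":1}]'; python3 go.py 0.464 0.205 0.25 94.1
```

```text
clock: 0.95
ee_pos: [0.2964, -0.3235, 0.3059]
tool_rot: [-3.142, -0.0, 1.642]
force: [1.5, 0.1, 0.5]
opening: -0.0003
clock: 1.45
ee_pos: [0.3671, -0.0926, 0.3064]
tool_rot: [3.141, -0.0, 1.643]
force: [1.5, 0.4, -0.3]
opening: 0.0003
tool [289.9 118.   56.6] spin 0.02 | t 1.45 pos [ 0.3671 -0.0926  0.3064] yaw 94.12 F [ 1.51  0.41 -0.32] op 0.0003
```

```bash
python3 -m inch '[{"x":48,"y":4,"z":0,"spin":0,"hand":1},{"x":96,"y":8,"z":0,"spin":0,"hand":1},{"x":144,"y":12,"z":10,"spin":0,"hand":1},{"x":190,"y":16,"z":20,"spin":0,"hand":1},{"x":230,"y":20,"z":25,"spin":0,"hand":1}]'
python3 -m inch '[{"x":30,"y":0,"z":0,"spin":0,"hand":1},{"x":40,"y":0,"z":0,"spin":0,"hand":1},{"x":40,"y":0,"z":0,"spin":0,"hand":1}]'
cat > look.py <<'E'
import sys,numpy as np,cv2
from workcell import read_state,cams
from h import toolT
n,cam=sys.argv[1:3]
s=read_state();c=cams.read_camera(cam)
if cam=="wrist": c["T"]=toolT(s)@c["mount"]
np.savez(f"pics/{n}.npz",**c);cv2.imwrite(f"pics/{n}.png",c["pixels"][:,:,::-1])
E
python3 look.py w1 wrist; python3 go.py 0.464 0.205 0.25 94.1
```

```text
clock: 1.95
ee_pos: [0.3697, 0.1385, 0.2804]
tool_rot: [-3.141, -0.0, 1.644]
force: [0.7, -0.3, 0.4]
opening: -0.0001
clock: 2.25
ee_pos: [0.3675, 0.1769, 0.2809]
tool_rot: [-3.141, 0.001, 1.644]
force: [0.1, 1.0, -0.0]
opening: -0.0001
tool [21.9 98.2 31.2] spin 0.06 | t 2.3 pos [0.3677 0.1761 0.2813] yaw 94.16 F [-0.11 -1.01  0.11] op -0.0
```

View pics/w1.png

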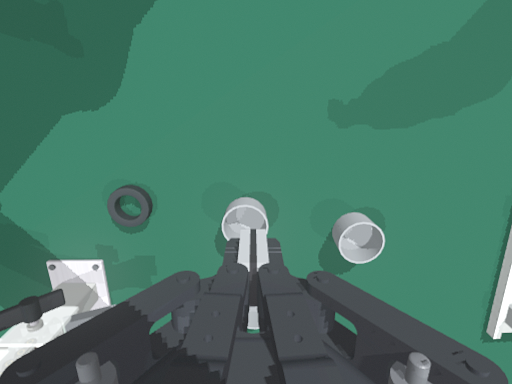

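The wrist view shows the tape at (130,207), tin C behind the fingers at (245,222), tin B at (357,240) and the dispenser plate at lower left. That matches my positions. Next I'll press tin C's +y rim.

```bash
python3 -m inch '[{"x":10,"y":40,"z":40,"spin":0,"hand":1},{"x":20,"y":80,"z":80,"spin":0,"hand":1},{"x":21,"y":96,"z":125,"spin":0,"hand":1},{"x":21,"y":96,"z":170,"spin":0,"hand":1},{"x":21,"y":96,"z":215,"spin":0,"hand":1}]'; python3 -m inch '[{"x":0,"y":0,"z":8,"spin":0,"hand":1},{"x":0,"y":0,"z":10,"spin":0,"hand":1},{"x":0,"y":0,"z":10,"spin":0,"hand":1}]'; python3 go.py 0.4617 0.2038 0.05 94.1;  python3 look.py w2 wrist;python3 look.py s2 scene
```

```text
clock: 2.8
ee_pos: [0.463, 0.2023, 0.0653]
tool_rot: [3.141, -0.0, 1.64]
force: [0.7, 0.2, -0.4]
opening: -0.0004
clock: 3.1
ee_pos: [0.4635, 0.2044, 0.0601]
tool_rot: [3.138, -0.002, 1.642]
force: [-0.7, -0.1, 1.1]
opening: -0.0001
tool [-0.5 -1.9 10.1] spin -0.0 | t 3.1 pos [0.4635 0.2044 0.0601] yaw 94.1 F [-0.66 -0.11  1.07] op -0.0001
```

View pics/w2.png

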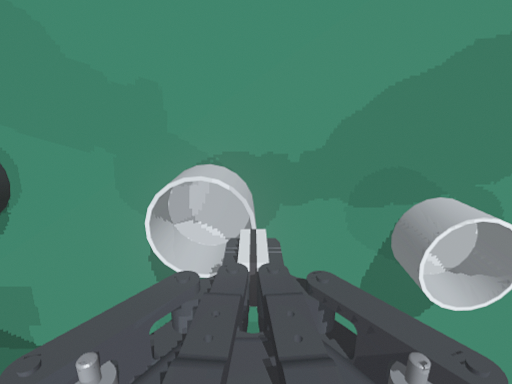

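View pics/s2.png

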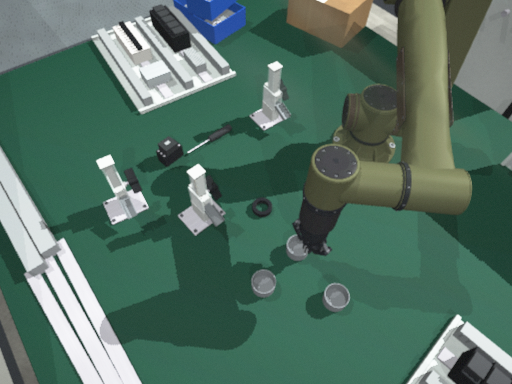

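```bash
python3 - <<'E'
from h import *
c=dict(np.load("pics/w2.npz"))
for p in [(147,225),(255,218),(202,178),(200,277),(421,283),(470,307),(480,221)]: print(p,onplane(c,*p,.043).round(4))
E
python3 -m inch '[{"x":0,"y":0,"z":8,"spin":0,"hand":1},{"x":0,"y":0,"z":14,"spin":0,"hand":1},{"x":0,"y":0,"z":15,"spin":0,"hand":1},{"x":0,"y":0,"z":15,"spin":0,"hand":1},{"x":0,"y":0,"z":15,"spin":0,"hand":1}]'
```

```text
(147, 225) [0.4653 0.1406 0.043 ]
(255, 218) [0.456  0.2058 0.043 ]
(202, 178) [0.4333 0.1734 0.043 ]
(200, 277) [0.4997 0.1734 0.043 ]
(421, 283) [0.494  0.3173 0.043 ]
(470, 307) [0.5102 0.355  0.043 ]
(480, 221) [0.4482 0.3422 0.043 ]
clock: 3.7
ee_pos: [0.462, 0.204, 0.0419]
tool_rot: [3.142, 0.0, 1.643]
force: [0.2, 0.4, -0.6]
opening: -0.0001
```

```bash
python3 go.py 0.464 0.2055 0.041 94.1; python3 -m inch '[{"x":0,"y":0,"z":1,"spin":0,"hand":1},{"x":0,"y":0,"z":1.5,"spin":0,"hand":1},{"x":0,"y":0,"z":1.5,"spin":0,"hand":1}]';python3 - <<'E'
from workcell import read_state
s=read_state();print(s["ee_pos"],s["force"])
E
python3 look.py w3 wrist; python3 -m inch '[{"x":0,"y":0,"z":1,"spin":0,"hand":1},{"x":0,"y":0,"z":1.5,"spin":0,"hand":1},{"x":0,"y":0,"z":1.5,"spin":0,"hand":1}]'; python3 look.py w4 wrist
```

```text
tool [1.3 2.1 0.9] spin 0.02 | t 3.7 pos [0.462  0.204  0.0419] yaw 94.12 F [ 0.23  0.44 -0.61] op -0.0001
clock: 4.0
ee_pos: [0.462, 0.204, 0.0403]
tool_rot: [3.142, -0.0, 1.642]
force: [-0.2, 0.0, -0.2]
opening: 0.0001
[0.46201338 0.20404281 0.0403168 ] [-0.24539761  0.03356884 -0.18336595]
clock: 4.35
ee_pos: [0.4626, 0.2044, 0.0399]
tool_rot: [3.14, -0.001, 1.643]
force: [-0.6, 0.5, 4.7]
opening: -0.0002
```

View pics/w4.png

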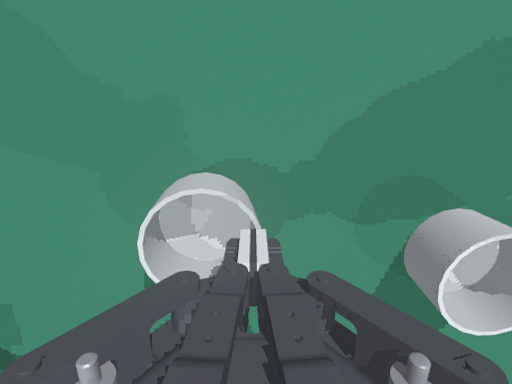

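Force set in only at TCP z of about 40 mm, 3 mm below the rim height, so tin C probably rocks. Next is tin B.

```bash
python3 go.py 0.4765 0.3775 0.060 94.1; python3 -m inch '[{"x":0,"y":0,"z":-20,"spin":0,"hand":1},{"x":45,"y":6,"z":-35,"spin":0,"hand":1},{"x":90,"y":13,"z":-35,"spin":0,"hand":1},{"x":135,"y":20,"z":-35,"spin":0,"hand":1},{"x":172,"y":26,"z":-30,"spin":0,"hand":1}]'; python3 -m inch '[{"x":0,"y":0,"z":5,"spin":0,"hand":1},{"x":0,"y":0,"z":10,"spin":0,"hand":1},{"x":0,"y":0,"z":10,"spin":0,"hand":1},{"x":0,"y":0,"z":10,"spin":0,"hand":1}]'; python3 go.py 0.4765 0.3775 0.045 94.1; python3 look.py w5 wrist; python3 look.py s5 scene
```

```text
tool [171.7  26.4 -20. ] spin 0.02 | t 4.4 pos [0.4625 0.2043 0.0398] yaw 94.12 F [0.04 0.23 5.85] op 0.0003
clock: 4.9
ee_pos: [0.4757, 0.3797, 0.069]
tool_rot: [3.141, -0.001, 1.643]
force: [0.6, -0.2, 1.1]
opening: 0.0002
clock: 5.3
ee_pos: [0.4758, 0.3764, 0.059]
tool_rot: [3.142, 0.0, 1.642]
force: [-0.2, 0.6, -0.4]
opening: 0.0003
tool [ 1.   0.8 14. ] spin -0.04 | t 5.3 pos [0.4758 0.3764 0.059 ] yaw 94.06 F [-0.17  0.57 -0.38] op 0.0003
```

View pics/w5.png

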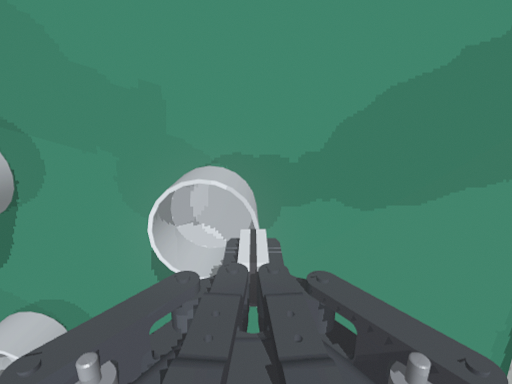

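The fingers sit over tin B's +y rim at about (255,240). I'll lower in 1 mm rows.

```bash
python3 -m inch '[{"x":0,"y":0,"z":8,"spin":0,"hand":1},{"x":0,"y":0,"z":14,"spin":0,"hand":1},{"x":0,"y":0,"z":15,"spin":0,"hand":1},{"x":0,"y":0,"z":15,"spin":0,"hand":1}]';python3 go.py 0.4765 0.3775 0.041 94.1;python3 -m inch '[{"x":0,"y":0,"z":1,"spin":0,"hand":1},{"x":0,"y":0,"z":1.5,"spin":0,"hand":1},{"x":0,"y":0,"z":1.5,"spin":0,"hand":1}]';python3 -m inch '[{"x":0,"y":0,"z":0.8,"spin":0,"hand":1},{"x":0,"y":0,"z":0.8,"spin":0,"hand":1}]'; python3 look.py w6 wrist;
```

```text
clock: 5.8
ee_pos: [0.4755, 0.3772, 0.0435]
tool_rot: [-3.141, 0.0, 1.642]
force: [-1.0, 0.5, -0.6]
opening: 0.0
tool [0.2 1.  2.5] spin 0.0 | t 5.8 pos [0.4755 0.3772 0.0435] yaw 94.1 F [-0.97  0.46 -0.63] op 0.0
clock: 6.1
ee_pos: [0.4758, 0.3778, 0.0431]
tool_rot: [3.141, -0.001, 1.643]
force: [-2.5, 0.5, 5.3]
opening: -0.0
clock: 6.3
ee_pos: [0.476, 0.3782, 0.0431]
tool_rot: [3.14, -0.002, 1.643]
force: [-3.2, -0.6, 7.6]
opening: 0.0001
```

View pics/w6.png

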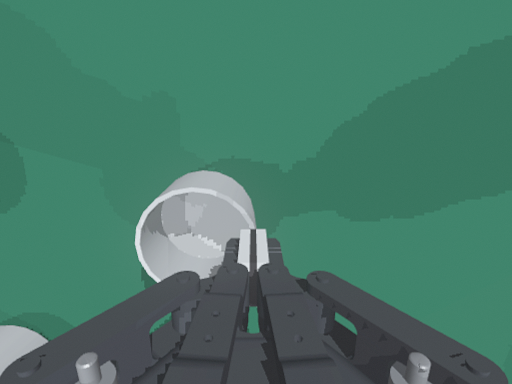

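Tin B resists at full height: 5–8 N at z = 43.1 mm. Tin C only resisted at 39.9 mm. So B is the steady tin. I'll lift, open partly and refine the centre of B.

```bash
python3 -m inch '[{"x":0,"y":0,"z":-10,"spin":0,"hand":0.3},{"x":0,"y":0,"z":-25,"spin":0,"hand":0.3},{"x":0,"y":0,"z":-25,"spin":0,"hand":0.3},{"x":0,"y":0,"z":-25,"spin":0,"hand":0.3},{"x":0,"y":0,"z":-25,"spin":0,"hand":0.3}]';python3 look.py w7 wrist
python3 - <<'E'
from h import *
c=dict(np.load("pics/w5.npz"))
for p in [(149,225),(259,222),(205,180),(203,280)]: print(p,onplane(c,*p,.043).round(4))
E
python3 go.py 0.4765 0.3775 0.012 94.1
```

```text
clock: 6.85
ee_pos: [0.4754, 0.3772, 0.0659]
tool_rot: [-3.141, 0.0, 1.642]
force: [0.1, -0.0, -1.3]
opening: 0.0299
(149, 225) [0.4769 0.3142 0.043 ]
(259, 222) [0.4701 0.3804 0.043 ]
(205, 180) [0.4463 0.3473 0.043 ]
(203, 280) [0.5131 0.3476 0.043 ]
tool [ 0.3  1.2 53.8] spin -0.01 | t 6.9 pos [0.4754 0.3771 0.0658] yaw 94.09 F [-1.32 -0.57  0.29] op 0.0298
```

View pics/w7.png

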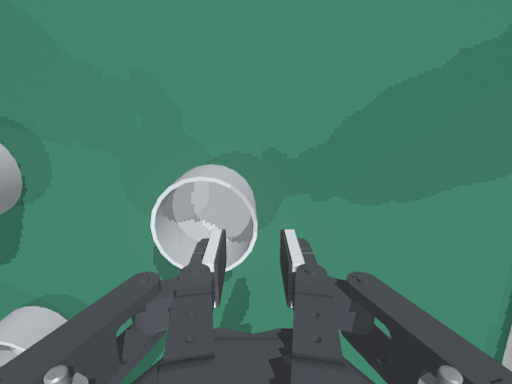

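One finger is inside the wall and one outside, with the rim's right edge at (257,222) between the pads at 222 and 287. Time to descend and grip.

```bash
python3 -m inch '[{"x":2.5,"y":2.5,"z":15,"spin":0,"hand":0.3},{"x":2.5,"y":2.5,"z":30,"spin":0,"hand":0.3},{"x":2.5,"y":2.5,"z":45,"spin":0,"hand":0.3},{"x":2.5,"y":2.5,"z":54,"spin":0,"hand":0.3},{"x":2.5,"y":2.5,"z":54,"spin":0,"hand":0.3}]'; python3 look.py w8 wrist;python3 -m inch '[{"x":0,"y":0,"z":0,"spin":0,"hand":1},{"x":0,"y":0,"z":0,"spin":0,"hand":1},{"x":0,"y":0,"z":0,"spin":0,"hand":1},{"x":0,"y":0,"z":0,"spin":0,"hand":1},{"x":0,"y":0,"z":0,"spin":0,"hand":1}]' 30; python3 look.py w9 wrist
```

```text
clock: 7.4
ee_pos: [0.477, 0.3789, 0.0098]
tool_rot: [-3.139, 0.003, 1.642]
force: [0.2, 0.1, 0.9]
opening: 0.0296
clock: 7.95
ee_pos: [0.4783, 0.3804, 0.014]
tool_rot: [3.14, -0.001, 1.643]
force: [-1.7, -0.8, 5.0]
opening: 0.0026
```

View pics/w9.png

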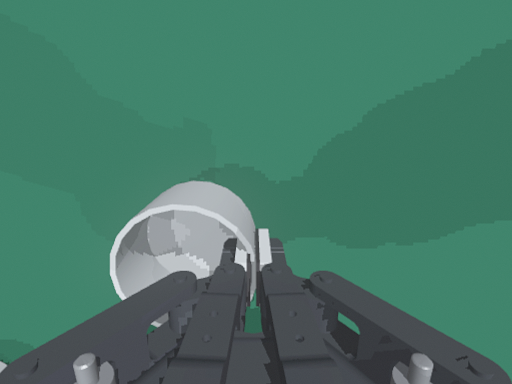

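Tin B's wall is gripped, with the opening at 2.6 mm. I'll lift and carry it to the +y side of the chute.

```bash
python3 go.py 0.6040 0.110 0.11 94.1; python3 -m inch '[{"x":0,"y":0,"z":-10,"spin":0,"hand":1},{"x":0,"y":0,"z":-40,"spin":0,"hand":1},{"x":0,"y":0,"z":-80,"spin":0,"hand":1},{"x":0,"y":0,"z":-96,"spin":0,"hand":1},{"x":0,"y":0,"z":-96,"spin":0,"hand":1}]'; python3 look.py w10 wrist;python3 look.py s10 scene; python3 go.py 0.6040 0.110 0.11 94.1
```

```text
tool [-278.6  106.1  -96.1] spin 0.01 | t 8.0 pos [0.4783 0.3804 0.0139] yaw 94.11 F [-1.18 -0.86  4.7 ] op 0.0027
clock: 8.5
ee_pos: [0.4792, 0.3815, 0.1127]
tool_rot: [3.137, -0.005, 1.643]
force: [0.5, 1.3, -0.4]
opening: 0.0024
tool [-278.5  106.7   -2.1] spin -0.0 | t 8.6 pos [0.4776 0.3802 0.1082] yaw 94.1 F [ 0.05 -0.03 -2.08] op 0.0023
```

View pics/s10.png

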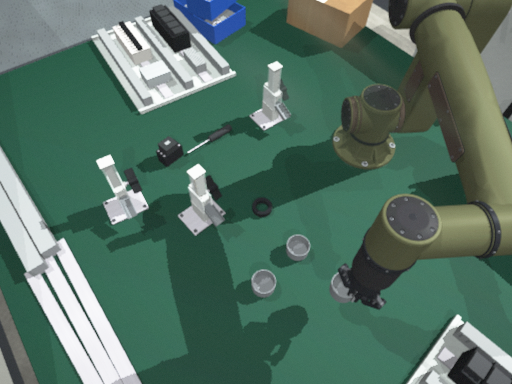

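View pics/w10.png

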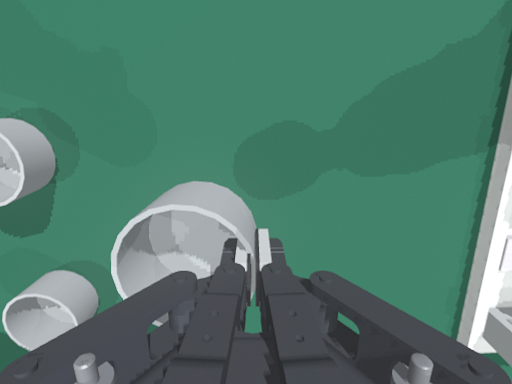

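Tin B is held level. Carrying it over.

```bash
python3 -m inch '[{"x":-40,"y":15,"z":-5,"spin":0,"hand":1},{"x":-80,"y":31,"z":-5,"spin":0,"hand":1},{"x":-120,"y":46,"z":-5,"spin":0,"hand":1},{"x":-160,"y":61,"z":-5,"spin":0,"hand":1},{"x":-200,"y":77,"z":-5,"spin":0,"hand":1}]'; python3 -m inch '[{"x":-40,"y":15,"z":0,"spin":0,"hand":1},{"x":-70,"y":27,"z":0,"spin":0,"hand":1},{"x":-78,"y":30,"z":0,"spin":0,"hand":1},{"x":-78,"y":30,"z":0,"spin":0,"hand":1}]'; python3 look.py w11 wrist;python3 look.py s11 scene; python3 look.py t11 top; python3 go.py 0.6040 0.110 0.02 94.1
```

```text
clock: 9.1
ee_pos: [0.5687, 0.1843, 0.1115]
tool_rot: [-3.139, 0.001, 1.643]
force: [0.2, 0.4, -0.1]
opening: 0.0024
clock: 9.5
ee_pos: [0.6041, 0.1092, 0.1116]
tool_rot: [-3.139, 0.001, 1.64]
force: [-0.8, 0.0, -0.5]
opening: 0.0021
tool [-1.4  0.1 92.7] spin 0.06 | t 9.65 pos [0.6039 0.1114 0.1127] yaw 94.16 F [-0.85 -1.06 -0.69] op 0.0024
```

View pics/s11.png

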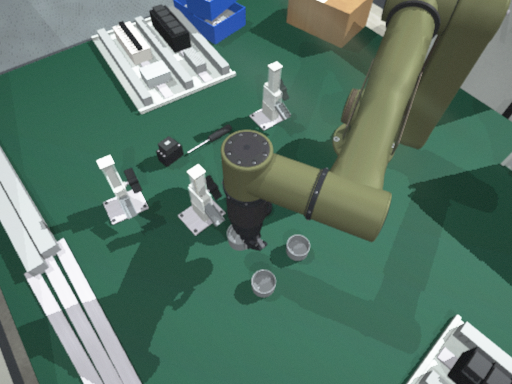

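View pics/w11.png

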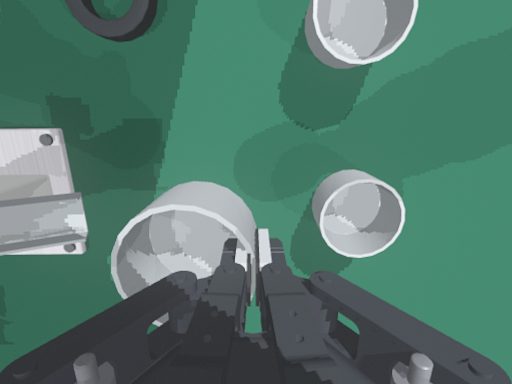

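```bash
python3 - <<'E'
from h import *
c=dict(np.load("pics/w11.npz"))
for p in [(83,195),(87,241)]: print("lip",onplane(c,*p,.070).round(4))
for p in [(63,129)]: print("plate",onplane(c,*p,.008).round(4))
z=.1127-.014+.043
for p in [(113,262),(257,255),(185,207)]: print("rim",onplane(c,*p,z).round(4))
E
python3 -c "
import cv2;a=cv2.imread('pics/w11.png');cv2.imwrite('pics/w11z.png',cv2.resize(a[110:330,0:270],None,fx=2.7,fy=2.7,interpolation=cv2.INTER_CUBIC))"
```

```text
lip [ 0.5981 -0.0063  0.07  ]
lip [ 0.6329 -0.007   0.07  ]
plate [ 0.5627 -0.0545  0.008 ]
rim [0.6026 0.047  0.1417]
rim [0.5946 0.111  0.1417]
rim [0.5741 0.0791 0.1417]
```

View pics/w11z.png

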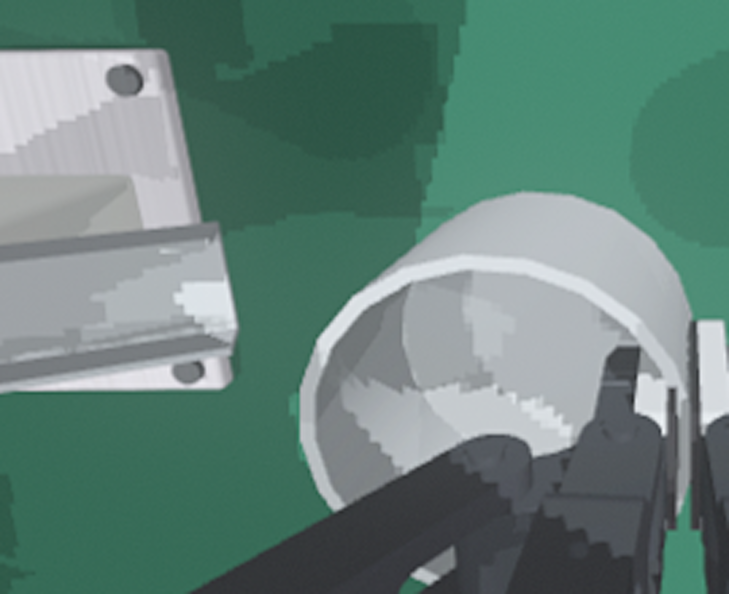

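```bash
python3 - <<'E'
from h import *
c=dict(np.load("pics/w11.npz")); print({k:v for k,v in c.items() if k not in("pixels","T","mount")})
for p in [(314,210),(403,215),(358,172),(358,256)]: print("A",onplane(c,*p,.043).round(4))
for p in [(313,10),(415,8),(363,63)]: print("C",onplane(c,*p,.043).round(4))
for p in [(63,129),(85.5,252.5),(46,139)]: print("plate",onplane(c,*p,.008).round(4))
t=dict(np.load("pics/t11.npz"))
cv2.imwrite("pics/t11z.png",cv2.resize(t["pixels"][120:190,200:310,::-1],None,fx=7,fy=7,interpolation=cv2.INTER_CUBIC))
s=dict(np.load("pics/s11.npz"))
cv2.imwrite("pics/s11z.png",cv2.resize(s["pixels"][155:255,170:290,::-1],None,fx=6,fy=6,interpolation=cv2.INTER_CUBIC))
E
```

```text
{'fx': array(284.80462185), 'fy': array(284.80462185), 'cx': array(252.76985284), 'cy': array(190.04391487)}
A [0.6077 0.1587 0.043 ]
A [0.607 0.23  0.043]
A [0.5747 0.188  0.043 ]
A [0.6459 0.2008 0.043 ]
C [0.4699 0.1395 0.043 ]
C [0.4641 0.2054 0.043 ]
C [0.499  0.1778 0.043 ]
plate [ 0.5627 -0.0545  0.008 ]
plate [ 0.6799 -0.0473  0.008 ]
plate [ 0.5722 -0.0701  0.008 ]
```

View pics/t11z.png

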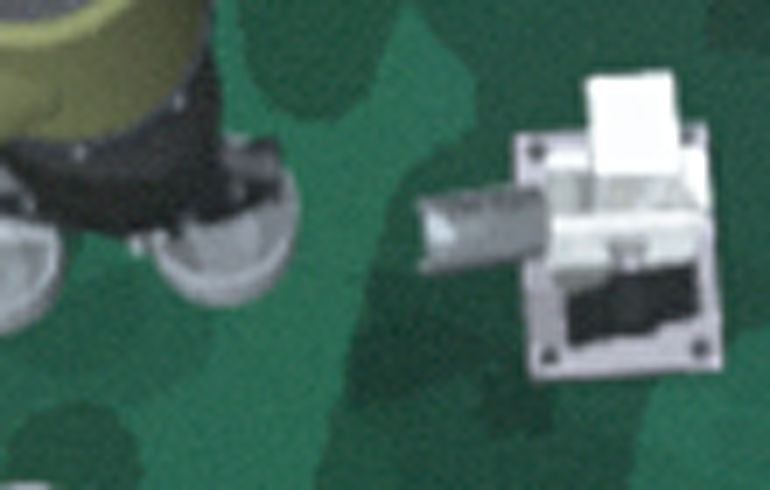

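View pics/s11z.png

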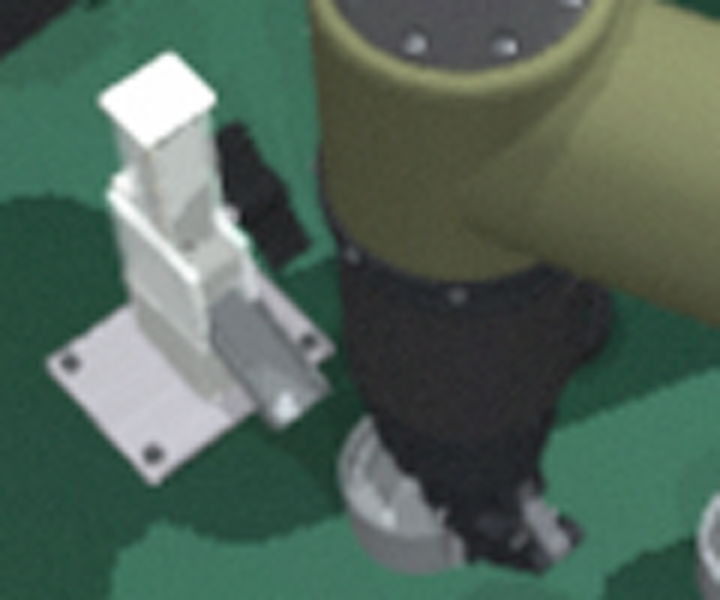

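The dispenser hasn't moved and the tin is held level. I'll lower on the +y side of the chute, then approach low.

```bash
python3 -m inch '[{"x":0,"y":2,"z":40,"spin":0,"hand":1},{"x":0,"y":2,"z":75,"spin":0,"hand":1},{"x":0,"y":2,"z":89,"spin":0,"hand":1},{"x":0,"y":2,"z":89,"spin":0,"hand":1}]'; python3 go.py 0.609 0.070 0.022 94.1; python3 -m inch '[{"x":-10,"y":0,"z":0,"spin":0,"hand":1},{"x":-25,"y":0,"z":0,"spin":0,"hand":1},{"x":-40,"y":0,"z":0,"spin":0,"hand":1},{"x":-40,"y":0,"z":0,"spin":0,"hand":1}]';python3 look.py w12 wrist;python3 look.py s12 scene; python3 look.py t12 top; python3 go.py 0.609 0.040 0.02 94.1
```

```text
clock: 10.05
ee_pos: [0.6048, 0.1109, 0.0221]
tool_rot: [-3.137, 0.002, 1.644]
force: [-1.3, 0.2, 0.5]
opening: 0.0019
tool [-41.1   1.2   0.2] spin 0.08 | t 10.05 pos [0.6048 0.1109 0.0221] yaw 94.18 F [-1.31  0.17  0.5 ] op 0.0019
clock: 10.45
ee_pos: [0.61, 0.0684, 0.0258]
tool_rot: [3.14, -0.0, 1.64]
force: [-0.5, 0.2, -0.7]
opening: 0.0023
tool [-30.   -2.8   5.1] spin -0.05 | t 10.6 pos [0.6097 0.0702 0.0251] yaw 94.05 F [-0.42 -0.87  0.46] op 0.0025
```

View pics/w12.png

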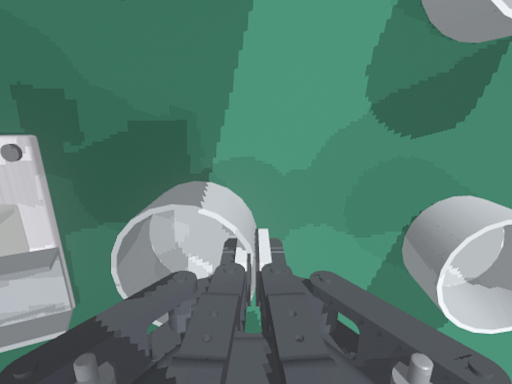

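View pics/s12.png

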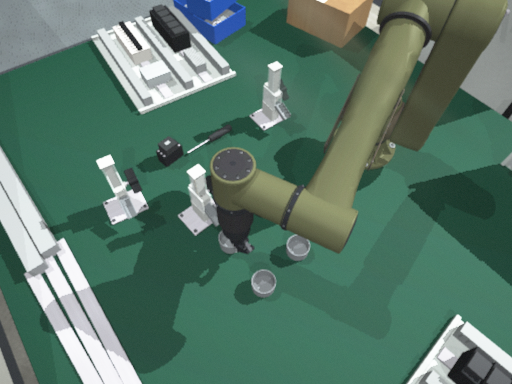

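```bash
python3 - <<'E'
from h import *
c=dict(np.load("pics/w12.npz"))
for p in [(62,252),(73,305)]: print("lip",onplane(c,*p,.0655).round(4),onplane(c,*p,.075).round(4))
print("plate",onplane(c,36,135,.008).round(4))
for p in [(113,262),(257,255),(185,207)]: print("rim",onplane(c,*p,.0251+.029).round(4))
cv2.imwrite("pics/w12z.png",cv2.resize(c["pixels"][110:350,0:270,::-1],None,fx=2.5,fy=2.5,interpolation=cv2.INTER_CUBIC))
t=dict(np.load("pics/t12.npz"))
cv2.imwrite("pics/t12z.png",cv2.resize(t["pixels"][120:190,200:310,::-1],None,fx=7,fy=7,interpolation=cv2.INTER_CUBIC))
E
```

```text
lip [ 0.5989 -0.0091  0.0655] [ 0.5931 -0.0024  0.075 ]
lip [ 0.6245 -0.0077  0.0655] [ 0.6163 -0.0011  0.075 ]
plate [ 0.5617 -0.055   0.008 ]
rim [0.6095 0.0052 0.0541]
rim [0.6014 0.0702 0.0541]
rim [0.5805 0.0378 0.0541]
```

View pics/w12z.png

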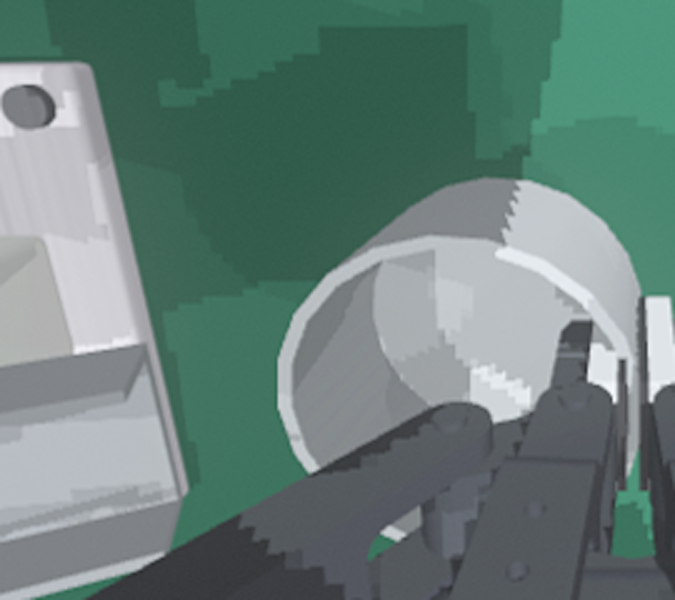

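View pics/t12z.png

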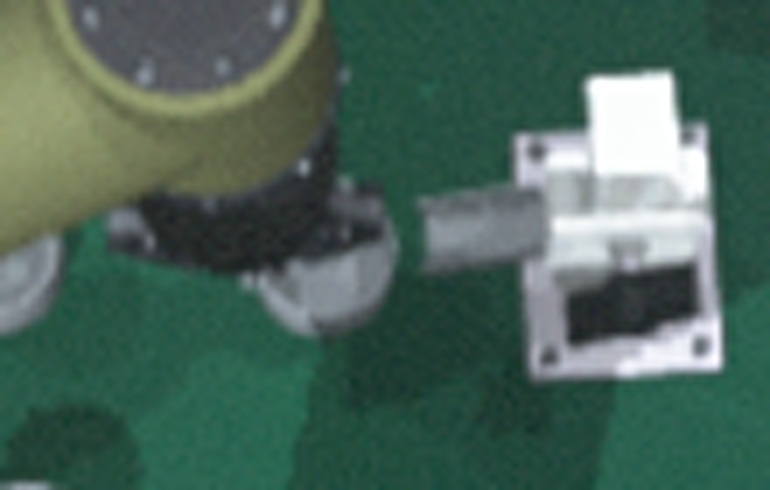

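The wrist view shows the lip's end edge from (62,252) to (73,305), i.e. y of about -8 mm, and the tin's rim at (113,262). In the top view the gap from tin to lip is about 12 mm, which agrees. Moving in a further 27 mm will put the centre about 19 mm beyond the lip.

```bash
python3 go.py 0.6085 0.0428 0.016 94.1; python3 -m inch '[{"x":-8,"y":-1,"z":2,"spin":0,"hand":1},{"x":-16,"y":-2,"z":4,"spin":0,"hand":1},{"x":-23,"y":-3,"z":6,"spin":0,"hand":1},{"x":-27,"y":-3,"z":8,"spin":0,"hand":1},{"x":-27,"y":-3,"z":8,"spin":0,"hand":1}]';python3 look.py w13 wrist;python3 look.py s13 scene; python3 look.py t13 top; python3 go.py 0.6085 0.0428 0.012 94.1
python3 - <<'E'
import cv2
a=cv2.imread("pics/t13.png");b=cv2.imread("pics/s13.png")
a=cv2.resize(a[120:190,200:310],None,fx=5,fy=5,interpolation=cv2.INTER_CUBIC)
b=cv2.resize(b[155:255,170:280],None,fx=5,fy=5,interpolation=cv2.INTER_CUBIC)
cv2.imwrite("pics/st13.png",cv2.resize(cv2.vconcat([a,b]),None,fx=.7,fy=.7))
E
```

```text
tool [-27.2  -3.2   9.1] spin -0.05 | t 10.6 pos [0.6097 0.0702 0.0251] yaw 94.05 F [-0.42 -0.87  0.46] op 0.0025
clock: 11.1
ee_pos: [0.6081, 0.0428, 0.0159]
tool_rot: [-3.141, 0.0, 1.642]
force: [-0.1, 0.7, -0.6]
opening: 0.002
tool [-0.8  0.   4.5] spin 0.0 | t 11.25 pos [0.6084 0.0436 0.0165] yaw 94.1 F [-0.88  0.08 -0.71] op 0.0024
```

View pics/w13.png

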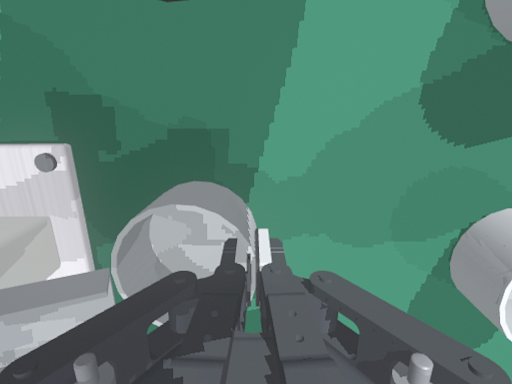

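View pics/st13.png

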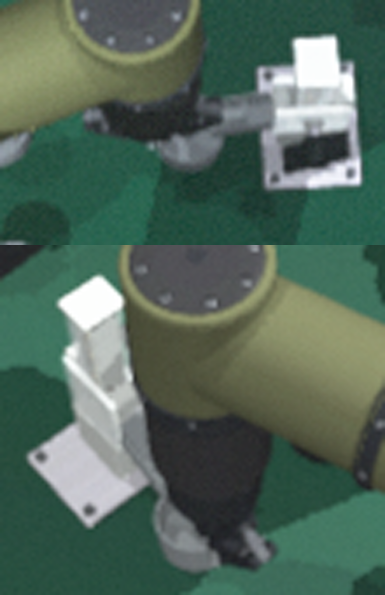

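The chute end now overlaps the tin. I'll lower it to the bench and release.

```bash
python3 -m inch '[{"x":0,"y":0,"z":2,"spin":0,"hand":1},{"x":0,"y":0,"z":3.5,"spin":0,"hand":1},{"x":0,"y":0,"z":3.5,"spin":0,"hand":1}]'; python3 -m inch '[{"x":0,"y":0,"z":0.5,"spin":0,"hand":0.75},{"x":0,"y":0,"z":0,"spin":0,"hand":0.5},{"x":0,"y":0,"z":0,"spin":0,"hand":0.4},{"x":0,"y":0,"z":0,"spin":0,"hand":0.4},{"x":0,"y":0,"z":0,"spin":0,"hand":0.4}]'; python3 look.py w14 wrist
```

```text
clock: 11.55
ee_pos: [0.6091, 0.044, 0.0144]
tool_rot: [3.14, 0.0, 1.643]
force: [-1.3, 1.1, 5.0]
opening: 0.0019
clock: 12.05
ee_pos: [0.6083, 0.0435, 0.0128]
tool_rot: [-3.141, -0.0, 1.642]
force: [-0.2, 0.2, 0.1]
opening: 0.0256
```

View pics/w14.png

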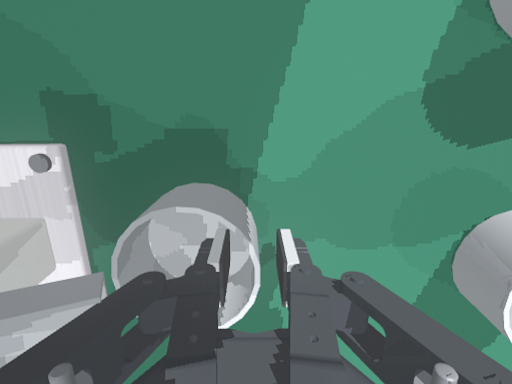

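Released. I'll lift clear and check the placing.

```bash
python3 -m inch '[{"x":0,"y":0,"z":-20,"spin":0,"hand":0.4},{"x":0,"y":0,"z":-50,"spin":0,"hand":0.4},{"x":0,"y":-30,"z":-95,"spin":0,"hand":0.4},{"x":0,"y":-75,"z":-130,"spin":0,"hand":0.4},{"x":0,"y":-120,"z":-170,"spin":0,"hand":0.4}]'; python3 -m inch '[{"x":0,"y":-20,"z":-40,"spin":0,"hand":0.4},{"x":0,"y":-20,"z":-60,"spin":0,"hand":0.4},{"x":0,"y":-20,"z":-60,"spin":0,"hand":0.4}]'; python3 look.py w15 wrist;python3 look.py s15 scene; python3 look.py t15 top; python3 go.py 0.5 0 0.2 94.1
python3 - <<'E'
import cv2
a=cv2.imread("pics/t15.png");b=cv2.imread("pics/s15.png")
a=cv2.resize(a[120:190,200:310],None,fx=5,fy=5,interpolation=cv2.INTER_CUBIC)
b=cv2.resize(b[155:255,170:280],None,fx=5,fy=5,interpolation=cv2.INTER_CUBIC)
cv2.imwrite("pics/st15.png",cv2.resize(cv2.vconcat([a,b]),None,fx=.7,fy=.7))
E
```

```text
clock: 12.6
ee_pos: [0.5032, 0.0358, 0.1701]
tool_rot: [-3.141, 0.0, 1.642]
force: [0.3, 0.2, 1.7]
opening: 0.0258
clock: 12.9
ee_pos: [0.4854, 0.0348, 0.2337]
tool_rot: [3.134, -0.002, 1.643]
force: [-0.0, -0.6, -0.3]
opening: 0.0258
tool [-35.8  13.2  28. ] spin 0.01 | t 13.05 pos [0.4843 0.0348 0.2281] yaw 94.11 F [-0.03 -0.57 -0.45] op 0.0255
```

View pics/w15.png

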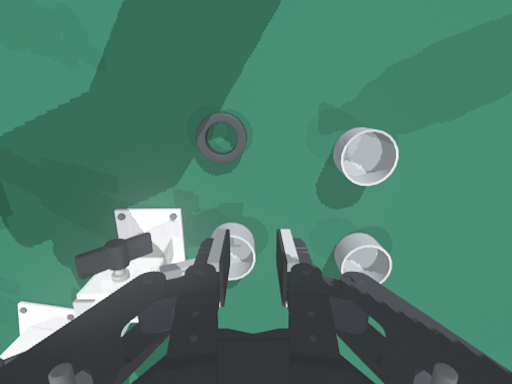

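View pics/st15.png

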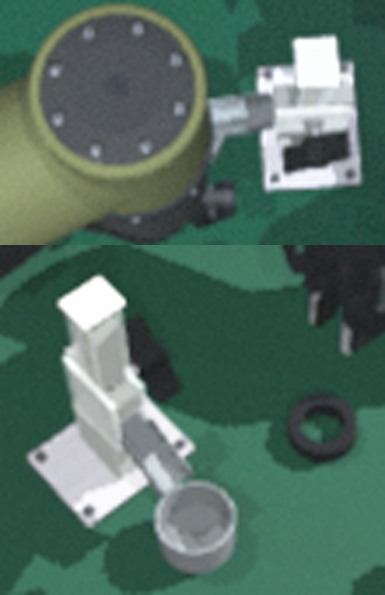

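```bash
python3 - <<'E'
from h import *
s=dict(np.load("pics/s15.npz"))
cv2.imwrite("pics/s15z.png",cv2.resize(s["pixels"][190:250,195:255,::-1],None,fx=10,fy=10,interpolation=cv2.INTER_CUBIC))
E
```

```text
(no output)
```

View pics/s15z.png

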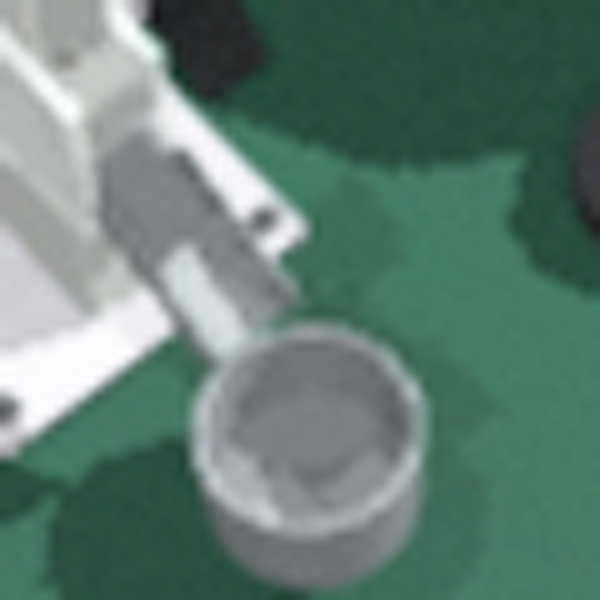

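```bash
python3 - <<'E'
from h import *
s=dict(np.load("pics/s15.npz"))
z=lambda X,Y:((X+.5)/10-.5+195,(Y+.5)/10-.5+190)
print("tin",onplane(s,*z(310,429),.043).round(4))
for p in [(215,364),(298,295),(255,345)]: print("lip",onplane(s,*z(*p),.0655).round(4),onplane(s,*z(*p),.075).round(4))
w=dict(np.load("pics/w15.npz"))
# tin rim & lip & plate & blade in wrist
print("plate",onplane(w,115,210,.008).round(4),onplane(w,183,209,.008).round(4))
for p in [(211,250),(255,250),(234,279),(195,262)]: print(p,onplane(w,*p,.043).round(4))
for p in [(76,256),(152,240)]: print("blade",onplane(w,*p,.11).round(4))
cv2.imwrite("pics/w15z.png",cv2.resize(w["pixels"][190:330,10:270,::-1],None,fx=3,fy=3,interpolation=cv2.INTER_CUBIC))
E
```

```text
tin [0.6109 0.0115 0.043 ]
lip [ 0.6266 -0.0124  0.0655] [ 0.6289 -0.0078  0.075 ]
lip [ 0.5942 -0.0168  0.0655] [ 0.5968 -0.0122  0.075 ]
lip [ 0.6138 -0.0106  0.0655] [ 0.6162 -0.0061  0.075 ]
plate [ 0.5689 -0.1489  0.008 ] [ 0.5607 -0.0552  0.008 ]
(211, 250) [ 0.6015 -0.0105  0.043 ]
(255, 250) [0.5973 0.047  0.043 ]
(234, 279) [0.6435 0.0219 0.043 ]
(195, 262) [ 0.6209 -0.0313  0.043 ]
blade [ 0.5802 -0.1441  0.11  ]
blade [ 0.5557 -0.0637  0.11  ]
```

View pics/w15z.png

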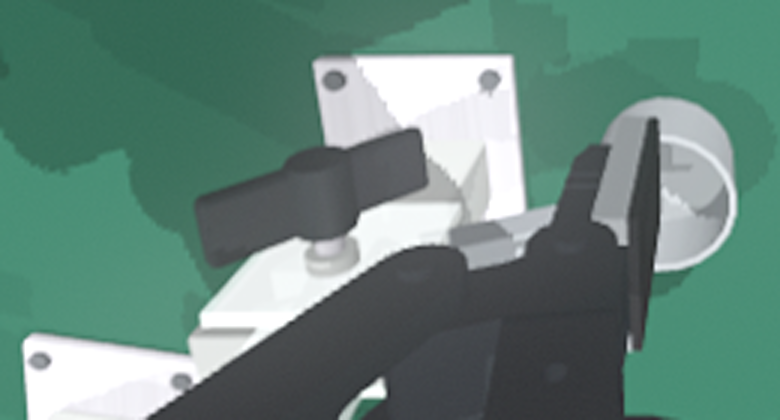

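The placed tin's centre is about 19–24 mm beyond the lip, near (0.611, 0.011), which is inside the 12–30 mm band. In the wrist view the paddle's upper wing is at -y, at (76,256). I'll now turn the gripper so the jaws lie along the axle and open it fully.

```bash
python3 -c "
from workcell import read_state
print(read_state()['joint_pos'].round(3))"; python3 go.py 0.524 -0.165 0.20 4.1;python3 go.py 0.524 -0.165 0.20 184.1
```

```text
[ 4.880e-01 -2.680e-01 -2.030e-01 -1.000e-03 -1.636e+00 -1.987e+00]
tool [-202.1   25.4   28. ] spin 90.01 | t 13.05 pos [0.4843 0.0348 0.2281] yaw 94.11 F [-0.03 -0.57 -0.45] op 0.0255
tool [-202.1   25.4   28. ] spin -89.99 | t 13.05 pos [0.4843 0.0348 0.2281] yaw 94.11 F [-0.03 -0.57 -0.45] op 0.0255
```

```bash
python3 -m inch '[{"x":0,"y":0,"z":0,"spin":-8.5,"hand":-1},{"x":0,"y":0,"z":0,"spin":-17,"hand":-1},{"x":0,"y":0,"z":0,"spin":-25.5,"hand":-1},{"x":0,"y":0,"z":0,"spin":-34,"hand":-1},{"x":0,"y":0,"z":0,"spin":-42.5,"hand":-1}]' ;python3 -m inch '[{"x":0,"y":0,"z":0,"spin":-8.5,"hand":-1},{"x":0,"y":0,"z":0,"spin":-17,"hand":-1},{"x":0,"y":0,"z":0,"spin":-25.5,"hand":-1},{"x":0,"y":0,"z":0,"spin":-34,"hand":-1},{"x":0,"y":0,"z":0,"spin":-42.5,"hand":-1}]' ;python3 -m inch '[{"x":0,"y":0,"z":0,"spin":-5,"hand":-1},{"x":0,"y":0,"z":0,"spin":-5,"hand":-1},{"x":0,"y":0,"z":0,"spin":-5,"hand":-1}]';python3 go.py 0.524 -0.165 0.18 184.1
```

```text
clock: 13.55
ee_pos: [0.4843, 0.0345, 0.2272]
tool_rot: [-3.139, -0.002, 2.39]
force: [-0.5, -0.2, -0.2]
opening: 0.0853
clock: 14.05
ee_pos: [0.4843, 0.0345, 0.2272]
tool_rot: [-3.14, -0.003, 3.132]
force: [-1.1, 0.5, -0.0]
opening: 0.0854
clock: 14.35
ee_pos: [0.4843, 0.0345, 0.2279]
tool_rot: [-3.141, -0.002, -3.073]
force: [-0.7, 0.6, 0.1]
opening: 0.0852
tool [ -25.9 -201.8   48. ] spin -0.15 | t 14.35 pos [0.4843 0.0345 0.2279] yaw -176.05 F [-0.71  0.56  0.14] op 0.0852
```

```bash
python3 -m inch '[{"x":0,"y":-45,"z":0,"spin":0,"hand":-1},{"x":-5,"y":-90,"z":0,"spin":0,"hand":-1},{"x":-12,"y":-135,"z":0,"spin":0,"hand":-1},{"x":-20,"y":-175,"z":10,"spin":0,"hand":-1},{"x":-26,"y":-202,"z":30,"spin":0,"hand":-1}]' ;python3 -m inch '[{"x":0,"y":0,"z":20,"spin":0,"hand":-1},{"x":0,"y":0,"z":20,"spin":0,"hand":-1},{"x":0,"y":0,"z":20,"spin":0,"hand":-1}]'; python3 look.py w16 wrist;python3 look.py s16 scene; python3 go.py 0.524 -0.165 0.11 184.1
```

```text
clock: 14.85
ee_pos: [0.5256, -0.1677, 0.1997]
tool_rot: [-3.141, 0.002, -3.074]
force: [1.0, -0.1, -0.4]
opening: 0.0855
clock: 15.15
ee_pos: [0.5248, -0.165, 0.1792]
tool_rot: [-3.141, -0.001, -3.071]
force: [-0.7, 0.0, -0.4]
opening: 0.0853
tool [ 1.6 -0.2 70.6] spin 0.02 | t 15.25 pos [ 0.5255 -0.1646  0.1806] yaw -175.88 F [ 1.27 -0.52  0.3 ] op 0.0854
```

View pics/w16.png

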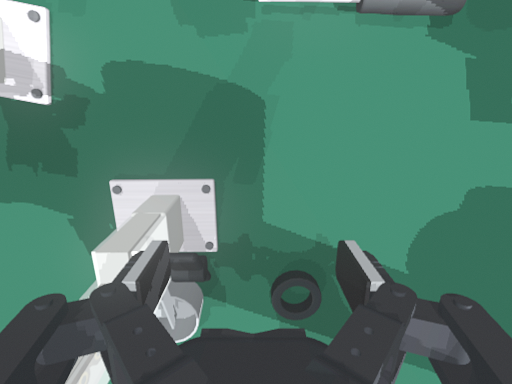

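View pics/s16.png

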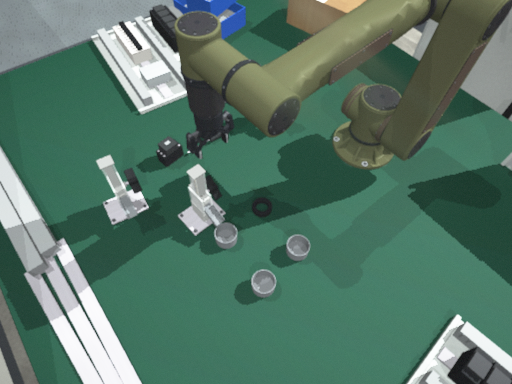

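```bash
python3 - <<'E'
from h import *
w=dict(np.load("pics/w16.npz"))
cv2.imwrite("pics/w16z.png",cv2.resize(w["pixels"][170:350,80:260,::-1],None,fx=3.3,fy=3.3,interpolation=cv2.INTER_CUBIC))
for p in [(207,256),(172,256)]: print("blade wing tip",onplane(w,*p,.137).round(4))
for p in [(216,180),(111,181),(217,252)]: print("plate",onplane(w,*p,.008).round(4))
from numpy import *
o=array([.6195,-.1]);a=radians(4.1);R=array([[cos(a),-sin(a)],[sin(a),cos(a)]])
for l in [(-55,-50),(65,-50),(-55,42)]: print(l,(o+R@(array(l)/1000)).round(4))
# known: expected upper wing tip front/back at yd=-27-3
for l in [(-59,-29),(-33,-29)]: print("wing exp",(o+R@(array(l)/1000)).round(4))
E
```

```text
blade wing tip [ 0.5565 -0.1301  0.137 ]
blade wing tip [ 0.582  -0.1283  0.137 ]
plate [ 0.5665 -0.1521  0.008 ]
plate [ 0.6859 -0.1423  0.008 ]
plate [ 0.5622 -0.0602  0.008 ]
(-55, -50) [ 0.5682 -0.1538]
(65, -50) [ 0.6879 -0.1452]
(-55, 42) [ 0.5616 -0.062 ]
wing exp [ 0.5627 -0.1331]
wing exp [ 0.5887 -0.1313]
```

View pics/w16z.png

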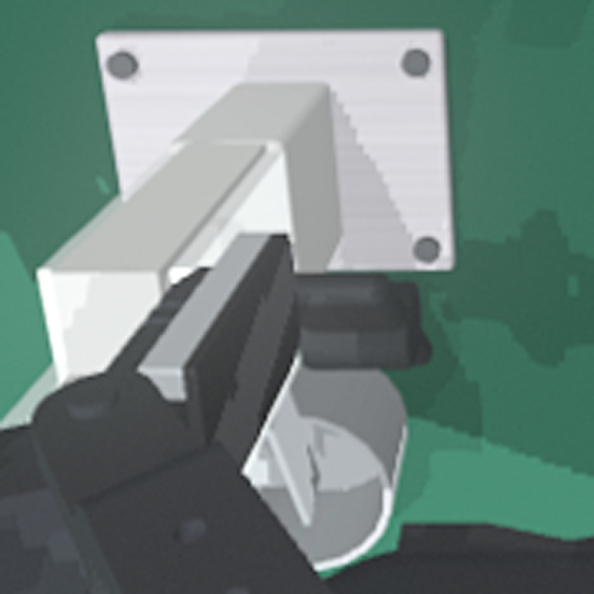

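The upper wing is at pixels (172–207, 256), about (0.57, -0.13). I'll descend on its -y side.

```bash
python3 -m inch '[{"x":3,"y":0,"z":25,"spin":0,"hand":-1},{"x":3,"y":0,"z":50,"spin":0,"hand":-1},{"x":3,"y":0,"z":68,"spin":0,"hand":-1},{"x":3,"y":0,"z":68,"spin":0,"hand":-1}]'; python3 look.py w17 wrist;python3 look.py s17 scene; python3 go.py 0.5215 -0.108 0.111 184.1
```

```text
clock: 15.65
ee_pos: [0.5211, -0.1643, 0.1095]
tool_rot: [3.141, -0.003, -3.069]
force: [0.0, -0.4, 0.4]
opening: 0.0851
tool [-3.  56.9  1.7] spin 0.04 | t 15.75 pos [ 0.5226 -0.165   0.1128] yaw -175.86 F [-0.49  0.63  0.93] op 0.0853
```

View pics/w17.png

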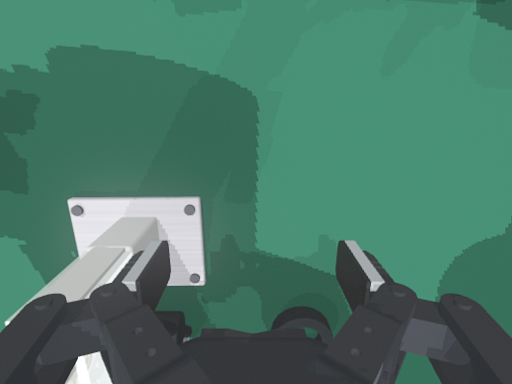

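View pics/s17.png

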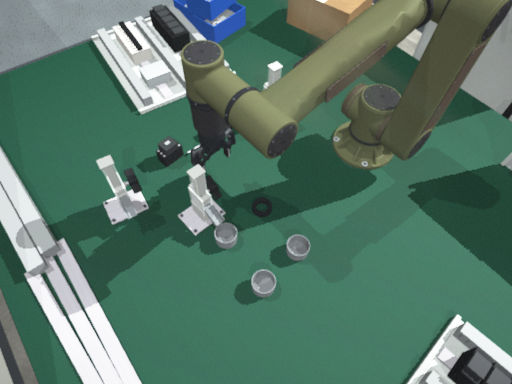

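```bash
python3 -m inch '[{"x":0,"y":10,"z":0,"spin":0,"hand":-1},{"x":0,"y":18,"z":0,"spin":0,"hand":-1},{"x":0,"y":24,"z":0,"spin":0,"hand":-1},{"x":0,"y":30,"z":0,"spin":0,"hand":-1},{"x":0,"y":36,"z":0,"spin":0,"hand":-1}]'; python3 -m inch '[{"x":0,"y":3,"z":0,"spin":0,"hand":-1},{"x":0,"y":6,"z":0,"spin":0,"hand":-1}]'; python3 look.py s18 scene; python3 look.py w18 wrist;python3 - <<'E'
import cv2
b=cv2.imread("pics/s18.png");b=cv2.resize(b[120:250,160:300],None,fx=5,fy=4.6,interpolation=cv2.INTER_CUBIC);cv2.imwrite("pics/s18z.png",b)
E
```

```text
clock: 16.25
ee_pos: [0.5205, -0.1304, 0.1138]
tool_rot: [-3.138, 0.004, -3.071]
force: [0.3, -6.4, 2.5]
opening: 0.0856
clock: 16.45
ee_pos: [0.5192, -0.123, 0.1118]
tool_rot: [-3.141, 0.001, -3.07]
force: [0.6, -2.7, 1.0]
opening: 0.0851
```

View pics/s18z.png

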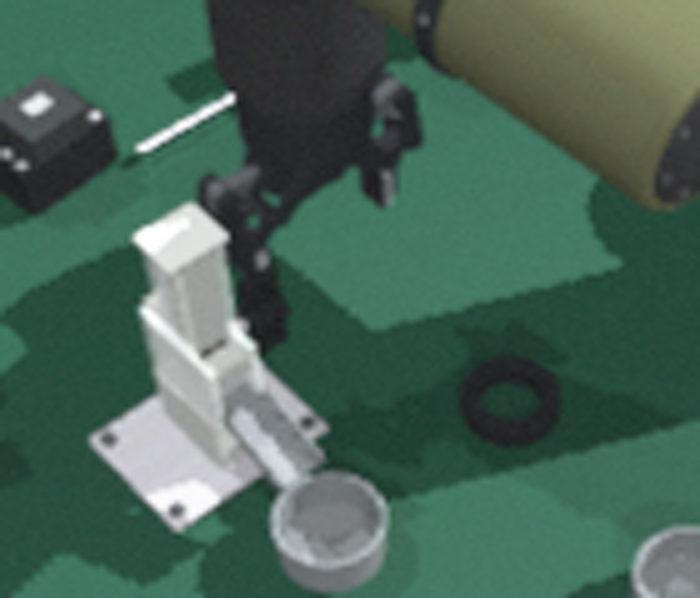

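View pics/w18.png

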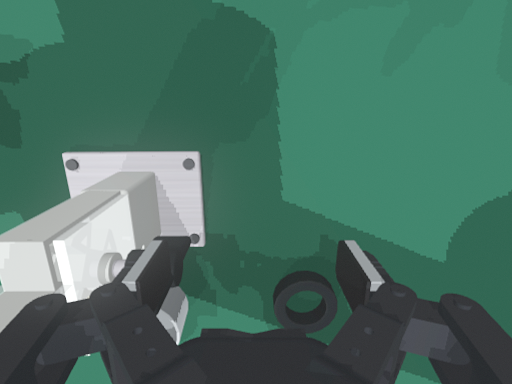

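The finger is turning the paddle at 3–6 N. I'll push on past half.

```bash
python3 -m inch '[{"x":0,"y":5,"z":0,"spin":0,"hand":-1},{"x":0,"y":9,"z":0,"spin":0,"hand":-1},{"x":0,"y":13,"z":0,"spin":0,"hand":-1},{"x":0,"y":15,"z":0,"spin":0,"hand":-1},{"x":0,"y":15,"z":0,"spin":0,"hand":-1}]'; python3 -m inch '[{"x":0,"y":-5,"z":0,"spin":0,"hand":-1},{"x":0,"y":-5,"z":0,"spin":0,"hand":-1}]'; python3 look.py s19 scene; python3 look.py w19 wrist;python3 - <<'E'
import cv2
b=cv2.imread("pics/s19.png");b=cv2.resize(b[120:250,160:300],None,fx=5,fy=4.6,interpolation=cv2.INTER_CUBIC);cv2.imwrite("pics/s19z.png",b)
E
```

```text
clock: 17.05
ee_pos: [0.5178, -0.1078, 0.1109]
tool_rot: [3.141, -0.0, -3.069]
force: [-0.9, -0.5, -0.3]
opening: 0.0855
clock: 17.25
ee_pos: [0.5182, -0.1138, 0.111]
tool_rot: [3.142, -0.0, -3.07]
force: [0.3, 0.9, 0.2]
opening: 0.0852
```

View pics/s19z.png

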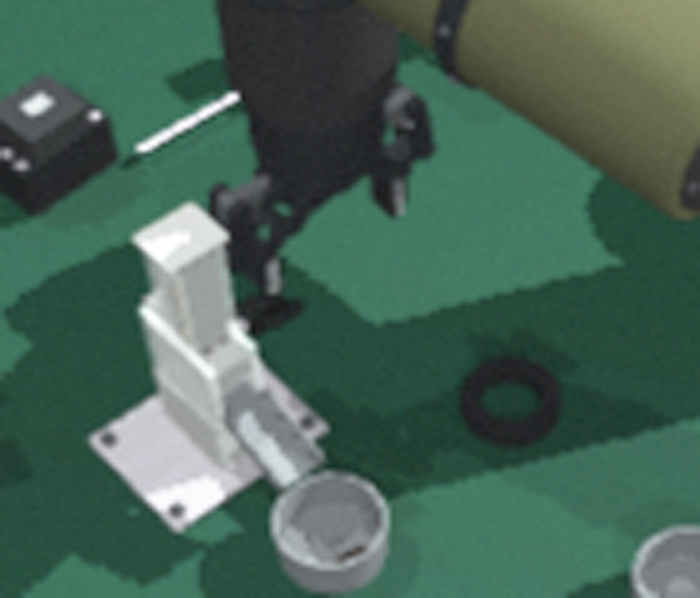

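View pics/w19.png

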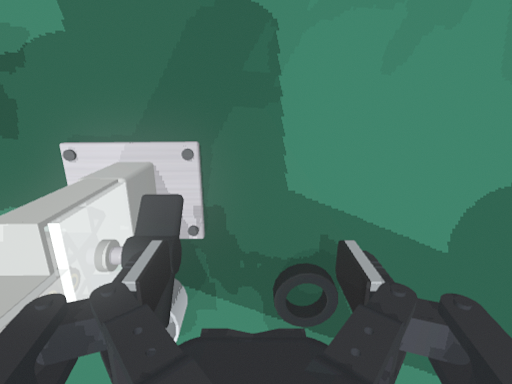

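The paddle snapped one click: the lower wing is now at -y, and one standoff is in the tin at zoom (350,550). For click 2 I'll go over the top and press the +y wing down.

```bash
python3 go.py 0.5205 -0.0755 0.16 184.1; python3 -m inch '[{"x":-1,"y":-3,"z":-25,"spin":0,"hand":-1},{"x":-2,"y":0,"z":-50,"spin":0,"hand":-1},{"x":-2,"y":20,"z":-50,"spin":0,"hand":-1},{"x":-2,"y":38,"z":-50,"spin":0,"hand":-1},{"x":-2,"y":38,"z":-50,"spin":0,"hand":-1}]'; python3 look.py s20 scene; python3 look.py w20 wrist; python3 go.py 0.5205 -0.0755 0.137 184.1
python3 - <<'E'
import cv2
b=cv2.imread("pics/s20.png");b=cv2.resize(b[120:250,160:300],None,fx=5,fy=4.6,interpolation=cv2.INTER_CUBIC);cv2.imwrite("pics/s20z.png",b)
E
```

```text
tool [ -5.   37.9 -49. ] spin -0.03 | t 17.35 pos [ 0.5182 -0.1136  0.111 ] yaw -175.93 F [ 0.36 -0.24  1.49] op 0.0854
clock: 17.85
ee_pos: [0.5175, -0.074, 0.1613]
tool_rot: [3.141, 0.0, -3.068]
force: [0.0, 0.0, -0.4]
opening: 0.0854
tool [-3.  -0.4 24. ] spin 0.04 | t 17.95 pos [ 0.5175 -0.0753  0.161 ] yaw -175.86 F [ 0.44 -0.02  0.49] op 0.0849
```

View pics/s20z.png

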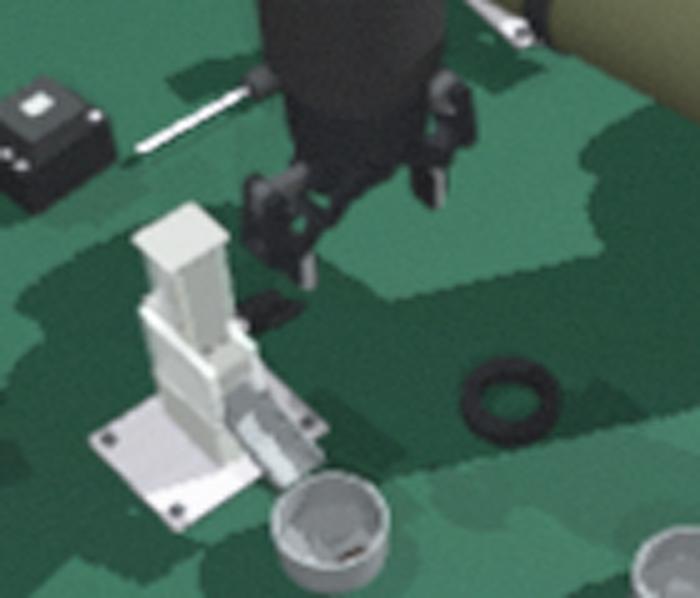

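View pics/w20.png

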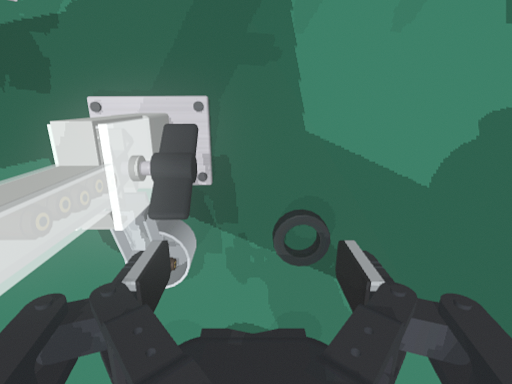

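```bash
python3 - <<'E'
from h import *
w=dict(np.load("pics/w20.npz"))
for p in [(150,217),(188,217)]: print(onplane(w,*p,.134).round(4))
for p in [(197,125),(163,125)]: print("low",onplane(w,*p,.083).round(4))
# finger tip pixel check: tool point at (-.05,0,-.013)
T=w["T"]@np.linalg.inv(w["mount"])
for q in [(-.0425,-.011,-.013),(-.0425,.011,-.013),(-.057,-.011,-.013)]:
    print(q,np.round(proj(w,(T@np.array([*q,1]))[:3]),0))
E
```

```text
[ 0.5844 -0.0741  0.134 ]
[ 0.5601 -0.0759  0.134 ]
low [ 0.5648 -0.1296  0.083 ]
low [ 0.5904 -0.1277  0.083 ]
(-0.0425, -0.011, -0.013) [169. 235.]
(-0.0425, 0.011, -0.013) [173. 274.]
(-0.057, -0.011, -0.013) [140. 235.]
```

Blade tips at y = -75 and -129 mm put the axle at y = -102 mm, as estimated. The finger is over the upper wing, so I'll press down.

```bash
python3 -m inch '[{"x":-5,"y":0,"z":15,"spin":0,"hand":-1},{"x":-5,"y":0,"z":26,"spin":0,"hand":-1},{"x":-5,"y":0,"z":33,"spin":0,"hand":-1},{"x":-5,"y":0,"z":39,"spin":0,"hand":-1},{"x":-5,"y":0,"z":45,"spin":0,"hand":-1}]'; python3 -m inch '[{"x":0,"y":0,"z":6,"spin":0,"hand":-1},{"x":0,"y":0,"z":12,"spin":0,"hand":-1},{"x":0,"y":0,"z":18,"spin":0,"hand":-1},{"x":0,"y":0,"z":24,"spin":0,"hand":-1},{"x":0,"y":0,"z":24,"spin":0,"hand":-1}]'; python3 look.py s21 scene; python3 look.py w21 wrist
```

```text
clock: 18.45
ee_pos: [0.5236, -0.0749, 0.1174]
tool_rot: [-3.141, 0.003, -3.069]
force: [-1.9, 3.1, 7.8]
opening: 0.0852
clock: 18.95
ee_pos: [0.5213, -0.0751, 0.0902]
tool_rot: [3.141, -0.003, -3.07]
force: [0.5, -0.3, 0.8]
opening: 0.0852
```

View pics/w21.png

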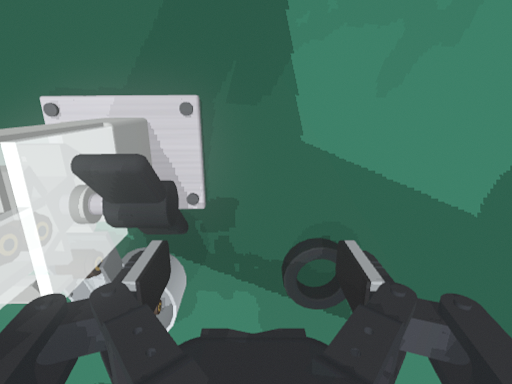

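Click 2 has snapped, with the upper wing at -y again near (115,175). There may be a standoff on the chute at (97,268), so I'll lift and check.

```bash
python3 -m inch '[{"x":0,"y":0,"z":-25,"spin":0,"hand":-1},{"x":0,"y":0,"z":-50,"spin":0,"hand":-1},{"x":0,"y":0,"z":-72,"spin":0,"hand":-1},{"x":0,"y":-5,"z":-72,"spin":0,"hand":-1},{"x":0,"y":-5,"z":-72,"spin":0,"hand":-1}]'; python3 look.py s22 scene; python3 look.py w22 wrist; python3 go.py 0.5205 -0.165 0.163 184.1
python3 - <<'E'
import cv2
b=cv2.imread("pics/s22.png");b=cv2.resize(b[120:250,160:300],None,fx=5,fy=4.6,interpolation=cv2.INTER_CUBIC);cv2.imwrite("pics/s22z.png",b)
b=cv2.imread("pics/w22.png");b=cv2.resize(b[80:320,0:260],None,fx=2.5,fy=2.5,interpolation=cv2.INTER_CUBIC);cv2.imwrite("pics/w22z.png",b)
E
```

```text
clock: 19.55
ee_pos: [0.523, -0.0802, 0.1645]
tool_rot: [3.141, 0.001, -3.07]
force: [-0.9, 0.7, -0.5]
opening: 0.0855
tool [  8.2 -84.7   0.3] spin -0.02 | t 19.65 pos [ 0.5226 -0.0799  0.1634] yaw -175.92 F [ 0.52 -0.62 -0.44] op 0.0859
```

View pics/s22z.png

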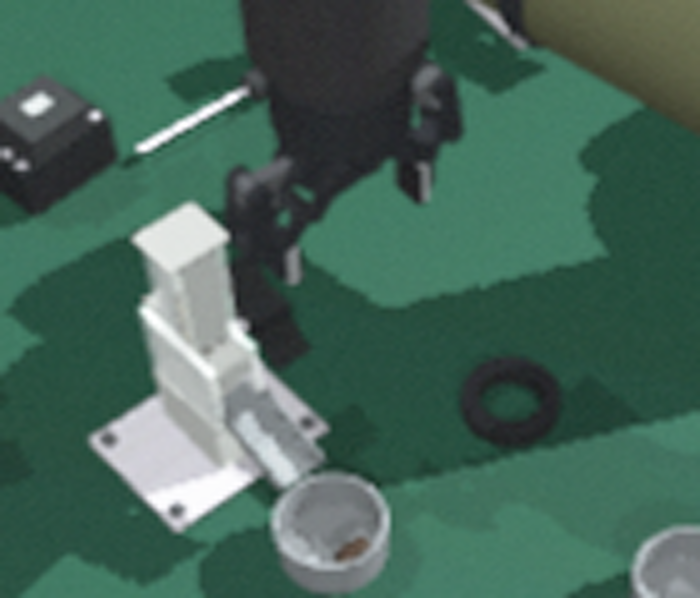

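View pics/w22z.png

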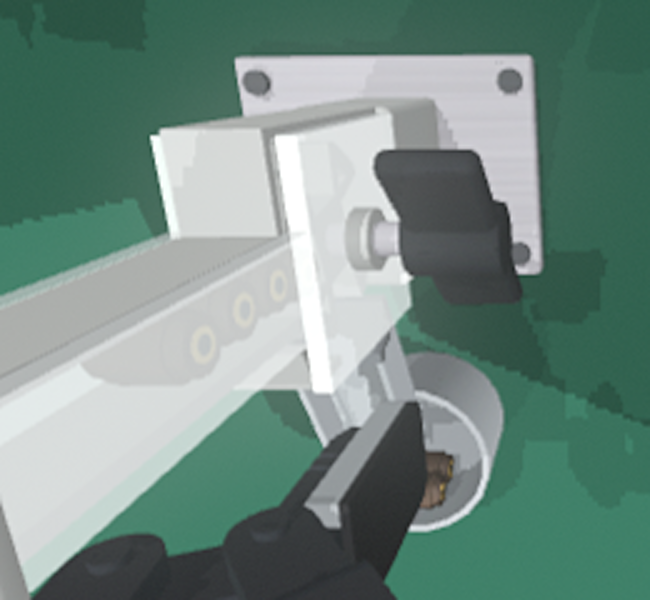

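Two standoffs lie in the tin and three show in the column, with the fourth in the wheel pocket. Click 3 repeats click 1.

```bash
python3 -m inch '[{"x":2,"y":-30,"z":-5,"spin":0,"hand":-1},{"x":5,"y":-65,"z":-5,"spin":0,"hand":-1},{"x":8,"y":-85,"z":0,"spin":0,"hand":-1},{"x":8,"y":-85,"z":25,"spin":0,"hand":-1},{"x":8,"y":-85,"z":51,"spin":0,"hand":-1}]'; python3 -m inch '[{"x":0,"y":0,"z":0,"spin":0,"hand":-1},{"x":0,"y":0,"z":0,"spin":0,"hand":-1}]'; python3 go.py 0.5205 -0.107 0.111 184.1
```

```text
clock: 20.15
ee_pos: [0.5209, -0.1659, 0.1121]
tool_rot: [3.142, 0.0, -3.071]
force: [-0.5, 0.6, -0.2]
opening: 0.0854
clock: 20.35
ee_pos: [0.5207, -0.1654, 0.113]
tool_rot: [-3.141, -0.001, -3.07]
force: [-0.5, -0.7, 1.4]
opening: 0.0854
tool [-4.  58.2  2. ] spin 0.02 | t 20.35 pos [ 0.5207 -0.1654  0.113 ] yaw -175.88 F [-0.52 -0.73  1.43] op 0.0854
```

```bash
python3 -m inch '[{"x":-1,"y":10,"z":0,"spin":0,"hand":-1},{"x":-1,"y":18,"z":1,"spin":0,"hand":-1},{"x":-2,"y":24,"z":1,"spin":0,"hand":-1},{"x":-2,"y":30,"z":1,"spin":0,"hand":-1},{"x":-2,"y":36,"z":1,"spin":0,"hand":-1}]'; python3 -m inch '[{"x":0,"y":5,"z":0,"spin":0,"hand":-1},{"x":0,"y":10,"z":0,"spin":0,"hand":-1},{"x":0,"y":15,"z":0,"spin":0,"hand":-1},{"x":0,"y":19,"z":0,"spin":0,"hand":-1},{"x":0,"y":22,"z":0,"spin":0,"hand":-1}]';  python3 -m inch '[{"x":0,"y":0,"z":0,"spin":0,"hand":-1},{"x":0,"y":-6,"z":0,"spin":0,"hand":-1},{"x":0,"y":-6,"z":0,"spin":0,"hand":-1}]'; python3 look.py s23 scene; python3 look.py w23 wrist
python3 - <<'E'
import cv2
b=cv2.imread("pics/s23.png");b=cv2.resize(b[120:250,160:300],None,fx=5,fy=4.6,interpolation=cv2.INTER_CUBIC);cv2.imwrite("pics/s23z.png",b)
E
```

```text
clock: 20.85
ee_pos: [0.5216, -0.1302, 0.1148]
tool_rot: [-3.138, 0.004, -3.071]
force: [2.0, -6.6, 3.1]
opening: 0.0857
clock: 21.35
ee_pos: [0.5186, -0.1064, 0.1118]
tool_rot: [3.141, -0.001, -3.069]
force: [0.4, 0.3, 0.0]
opening: 0.0853
clock: 21.65
ee_pos: [0.5192, -0.1139, 0.112]
tool_rot: [-3.142, -0.0, -3.07]
force: [-0.6, 0.2, -0.3]
opening: 0.0853
```

View pics/s23z.png

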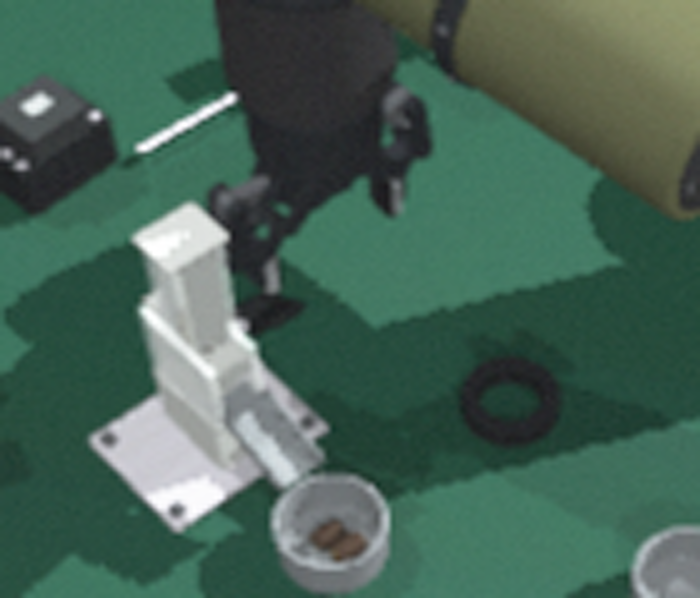

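View pics/w23.png

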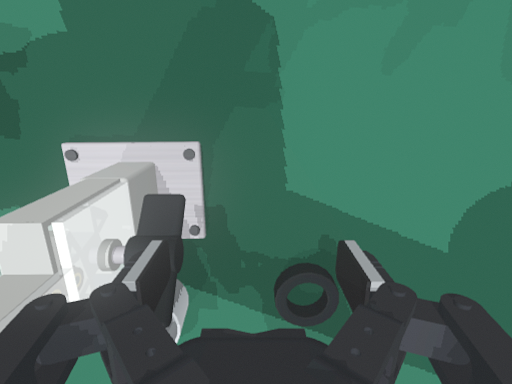

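The third click has snapped: the upper wing is at +y and the standoffs in the tin show at zoom (340,540). I'll lift away to the robot side and check.

```bash
python3 -m inch '[{"x":0,"y":-3,"z":-25,"spin":0,"hand":-1},{"x":0,"y":-3,"z":-60,"spin":0,"hand":-1},{"x":0,"y":30,"z":-75,"spin":0,"hand":-1},{"x":10,"y":70,"z":-75,"spin":0,"hand":-1},{"x":20,"y":95,"z":-75,"spin":0,"hand":-1}]';python3 -m inch '[{"x":0,"y":0,"z":0,"spin":0,"hand":-1},{"x":0,"y":0,"z":0,"spin":0,"hand":-1}]'; python3 look.py s24 scene; python3 look.py w24 wrist
python3 - <<'E'
import cv2
b=cv2.imread("pics/s24.png");b=cv2.resize(b[160:310,160:350],None,fx=4,fy=4,interpolation=cv2.INTER_CUBIC);cv2.imwrite("pics/s24z.png",b)
b=cv2.imread("pics/w24.png");b=cv2.resize(b[0:300,0:300],None,fx=2,fy=2,interpolation=cv2.INTER_CUBIC);cv2.imwrite("pics/w24z.png",b)
E
```

```text
clock: 22.25
ee_pos: [0.4922, -0.0184, 0.1876]
tool_rot: [3.141, 0.001, -3.07]
force: [0.8, 0.5, -0.1]
opening: 0.0856
clock: 22.45
ee_pos: [0.4925, -0.0197, 0.1873]
tool_rot: [3.141, 0.001, -3.069]
force: [-0.0, -0.1, 0.0]
opening: 0.0856
```

View pics/s24z.png

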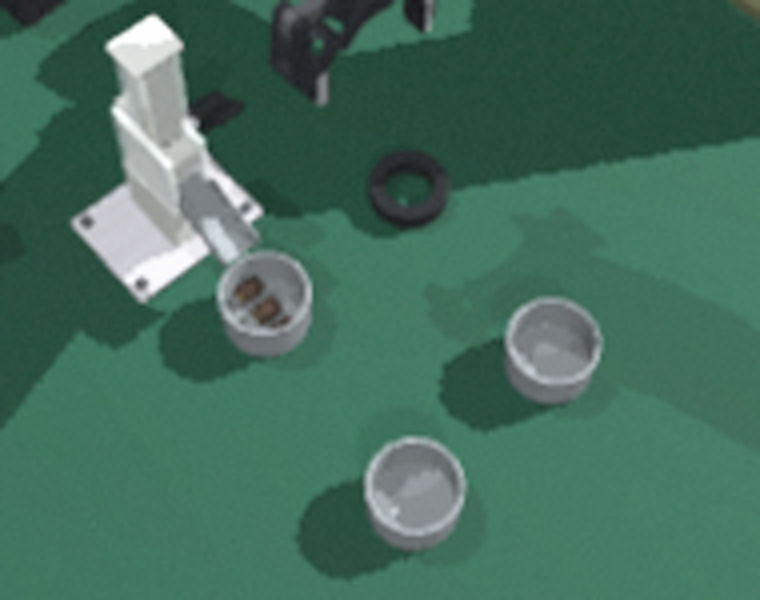

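View pics/w24z.png

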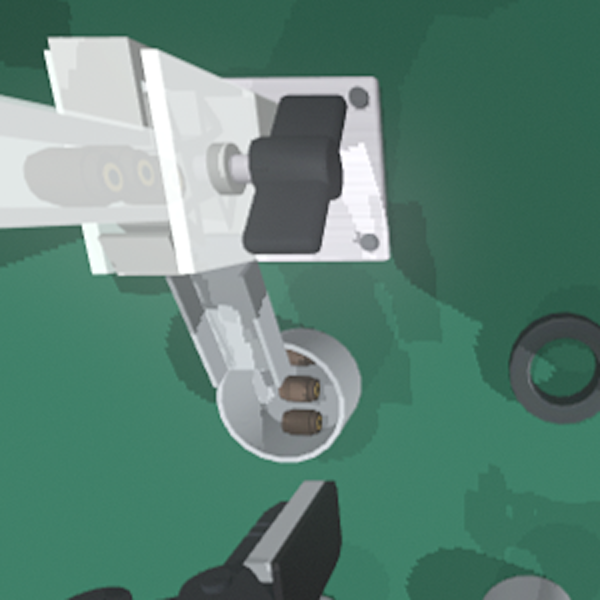

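Three standoffs lie in the tin, at (297,356), (300,388) and (300,422) in the zoomed wrist view. The tin looks level, the other tins and the tape stand where they were, and the gripper is clear. Handing in.

```bash
python3 -c "
from workcell import workorder
print(workorder.job_done())"
```

```text
the job is handed in; nothing more can be done
None
```

I stood the steady tin under the chute, turned the paddle three clicks and handed the job in at about 22.6 s. No verdict was reported.

- **Finding the steady tin:** I pressed two of the three tins at the rim. The one nearest the robot gave way 3 mm (force only at z 39.9 mm). The farthest left held 5–8 N at its full 43 mm height. I took that one as the steady tin and did not press the third.
- **Placing it:** I carried the tin by its wall and set it with its centre beyond the chute's edge. The wrist estimate says about 19 mm and the scene camera about 24 mm, both inside the 12–30 mm band.
- **Turning the paddle:** I pushed the upper wing across, pressed it down, then pushed across again. The paddle snapped to the next stop each time.
- **Last pictures:** Three standoffs lie in the tin, which looks level. Two more show in the magazine; I took the sixth to be in the wheel pocket, where I could not see it. The other two tins and the tape look unmoved, and the gripper was clear of everything. The screwdriver and contactor were out of those last close-ups, but looked unmoved in the pictures during the clicks.
- **Disagreement:** Towards the edge of its picture, the wrist camera put the dispenser up to 7 mm further left (+y) than the top and scene cameras did. I settled the placing by comparing the tin and chute edge in the same picture.

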